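# Load the bottle dryer: switch off, fill the empty cradles, switch on

### The job

The warm-air bottle dryer is running with only two of its four cradles filled. Turn its rotary handle fully to off and, with the dryer off all the while, lay the two bottles from the wine rack into the two empty cradles, mouth down the slope and close up to the air hole (within about a centimetre), setting them down rather than dropping them; then turn the handle fully back to on. Do not disturb the bottles already drying, or the shaker, funnel and teapot lid.

Things in the scene. Friction and masses are not known exactly. Their poses are not given: they have to be found in the camera images.
- dryer: Countertop warm-air bottle dryer, a fixed steel wedge, 470 mm wide (y), 258 mm deep (x) plus an air pipe standing 35 mm out along the low front edge, 144 mm high at the back, 46 at the front. Origin at the centre of its underside, x to its back, y left, z up. The deck faces the operator and rises to the back at 28 degrees, with four cradles on it and, at its right-hand end, 103 mm from the next cradle's middle, the rotary switch.
- switch (a joint): Angle of the rotary switch in rad: 0 = off (handle's pointer end at eleven o'clock, 30 degrees left of straight up the slope), 1.047 = on (one o'clock, 30 degrees right; 60 degrees clockwise, looking onto the deck), stops at both ends. Sprung over centre: it snaps into whichever end is nearer and holds there; about 0.2 N m breaks it out. At the start it is on.
- switch_grip (a point): Grip point of the switch's black bar handle, on its turning axis, 36 mm off the deck. z is the axis, out of the deck (28 degrees off vertical, leaning to the operator); x along the bar to its pointer end (white line), turning with it. Bar 72 mm long, 14 mm thick (y), from 23 mm below to 10 mm above this point; a round skirt 52 mm across lies right below the bar.
- wine_rack: Low wooden wine rack, fixed, 152 mm deep, 225 mm wide: three V slots along x at 75 mm pitch, bottles lying level, necks to the front (-x), axes at z 55 mm; the middle slot is empty. Origin at its underside, 106 mm from its front face, mid-width. Cross rails at x -106 to -92 mm (55 mm high, under necks) and 30 to 46 mm (43 mm high, under bodies); side stringers 22 mm high.
- spare_a: Empty green wine bottle (187 ml), 188 mm long, body 50 mm across, neck 24, lip 29, about 160 g. Origin on its axis, 60 mm from the base and 128 mm from the mouth; x along the axis to the base, neck to -x. Straight body from x 60 to -52 mm. May be rolled about its axis. Starts lying level in an outer slot of the wine rack; to be put in an empty cradle.
- spare_b: Empty green wine bottle (187 ml), 188 mm long, body 50 mm across, neck 24, lip 29, about 160 g. Origin on its axis, 60 mm from the base and 128 mm from the mouth; x along the axis to the base, neck to -x. Straight body from x 60 to -52 mm. May be rolled about its axis. Starts lying level in the other outer slot of the wine rack; to be put in an empty cradle.
- spare_a_mouth (a point): Centre of the mouth of spare_a, at its origin's x -128 mm; axes as the bottle.
- spare_b_mouth (a point): Centre of the mouth of spare_b, at its origin's x -128 mm; axes as the bottle.
- drying_a: Empty green wine bottle (187 ml), 188 mm long, body 50 mm across, neck 24, lip 29, about 160 g. Origin on its axis, 60 mm from the base and 128 mm from the mouth; x along the axis to the base, neck to -x. Straight body from x 60 to -52 mm. May be rolled about its axis. Already seated in one of the cradles: leave it.
- drying_b: Empty green wine bottle (187 ml), 188 mm long, body 50 mm across, neck 24, lip 29, about 160 g. Origin on its axis, 60 mm from the base and 128 mm from the mouth; x along the axis to the base, neck to -x. Straight body from x 60 to -52 mm. May be rolled about its axis. Already seated in another cradle: leave it.
- cell_a: Beech cradle 62 x 196 mm screwed to the dryer's deck, one of four alike side by side at 86 mm pitch; which two are empty, and where each of a, b, c, d sits, differs every time. Origin on the deck under its middle; x up the slope (28 degrees above level), y to the left, z out of the deck (28 degrees off vertical, leaning to the operator). A seated bottle lies along x at z 42, origin at x 28, mouth at x -100.
- cell_b: Cradle like cell_a, same axes. All four: base board 5 mm thick; two V notches with 45 degree sides, for the neck at x -78 to -64 mm (top at z 44) and for the body at x 58 to 74 mm (top at z 30); between them the sides of a bottle are free for fingers.
- cell_c: Cradle like cell_a, same axes. All four: at the low end an upright plate with the air hole, its face at x -100 mm, top at z 56 mm; a seated bottle has its mouth towards it and its base up the slope. Friction usually holds a bottle where it is let go.
- cell_d: Cradle like cell_a, same axes and parts.
- cell_a_mouth (a point): Where the mouth of a bottle seated in cell_a lies: the air hole in its plate, at cell_a's x -100 mm, z 42 mm; axes as cell_a.
- cell_b_mouth (a point): Where the mouth of a bottle seated in cell_b lies: the air hole in its plate, at cell_b's x -100 mm, z 42 mm; axes as cell_b.
- cell_c_mouth (a point): Where the mouth of a bottle seated in cell_c lies: the air hole in its plate, at cell_c's x -100 mm, z 42 mm; axes as cell_c.
- cell_d_mouth (a point): Where the mouth of a bottle seated in cell_d lies: the air hole in its plate, at cell_d's x -100 mm, z 42 mm; axes as cell_d.
- shaker: Closed stainless cocktail shaker, upright, 88 mm across, 200 mm tall, behind the wine rack; origin at the centre of its underside. Bystander.
- funnel: Red plastic funnel standing mouth down, 124 mm across, 125 mm tall, in front of the dryer to the left; origin at the centre of its underside. Bystander.
- teapot_lid: White ceramic teapot lid with a knob, 84 mm across, 47 mm tall, in front of the dryer to the right; origin at the centre of its underside. Bystander.
There are look-alikes about, which are no part of the job. Leave any blue or yellow look-alike of the spare_a alone.

How it is judged (in metres and radians):
On the way, in this order (a step that is already met when the one before it is completed fails the run):
1. the handle is at off while both spare bottles still lie in the wine rack (value of joint switch below 0.1 rad and distance of each of spare_a, spare_b from where it was at the start of the episode below 0.03 m), for 0.2 s.
2. one spare bottle lies released in an empty cradle, mouth at the air hole, the handle at off (value of joint switch below 0.1 rad and ((((distance between spare_a_mouth and cell_a_mouth below 0.015 m and angle between the x axis of spare_a and the x axis of cell_a, either way round below 0.12 rad) or (distance between spare_a_mouth and cell_b_mouth below 0.015 m and angle between the x axis of spare_a and the x axis of cell_b, either way round below 0.12 rad) or (distance between spare_a_mouth and cell_c_mouth below 0.015 m and angle between the x axis of spare_a and the x axis of cell_c, either way round below 0.12 rad) or (distance between spare_a_mouth and cell_d_mouth below 0.015 m and angle between the x axis of spare_a and the x axis of cell_d, either way round below 0.12 rad)) and contact force between the fingers and spare_a below 0.2 N) or (((distance between spare_b_mouth and cell_a_mouth below 0.015 m and angle between the x axis of spare_b and the x axis of cell_a, either way round below 0.12 rad) or (distance between spare_b_mouth and cell_b_mouth below 0.015 m and angle between the x axis of spare_b and the x axis of cell_b, either way round below 0.12 rad) or (distance between spare_b_mouth and cell_c_mouth below 0.015 m and angle between the x axis of spare_b and the x axis of cell_c, either way round below 0.12 rad) or (distance between spare_b_mouth and cell_d_mouth below 0.015 m and angle between the x axis of spare_b and the x axis of cell_d, either way round below 0.12 rad)) and contact force between the fingers and spare_b below 0.2 N))), for 0.2 s.
3. both spare bottles lie released in the two empty cradles, mouths at the air holes, the handle at off (value of joint switch below 0.1 rad and ((distance between spare_a_mouth and cell_a_mouth below 0.015 m and angle between the x axis of spare_a and the x axis of cell_a, either way round below 0.12 rad) or (distance between spare_a_mouth and cell_b_mouth below 0.015 m and angle between the x axis of spare_a and the x axis of cell_b, either way round below 0.12 rad) or (distance between spare_a_mouth and cell_c_mouth below 0.015 m and angle between the x axis of spare_a and the x axis of cell_c, either way round below 0.12 rad) or (distance between spare_a_mouth and cell_d_mouth below 0.015 m and angle between the x axis of spare_a and the x axis of cell_d, either way round below 0.12 rad)) and ((distance between spare_b_mouth and cell_a_mouth below 0.015 m and angle between the x axis of spare_b and the x axis of cell_a, either way round below 0.12 rad) or (distance between spare_b_mouth and cell_b_mouth below 0.015 m and angle between the x axis of spare_b and the x axis of cell_b, either way round below 0.12 rad) or (distance between spare_b_mouth and cell_c_mouth below 0.015 m and angle between the x axis of spare_b and the x axis of cell_c, either way round below 0.12 rad) or (distance between spare_b_mouth and cell_d_mouth below 0.015 m and angle between the x axis of spare_b and the x axis of cell_d, either way round below 0.12 rad)) and contact force between the fingers and spare_a below 0.2 N and contact force between the fingers and spare_b below 0.2 N), for 0.2 s.
At the end, for the whole second after the job is handed in: Handle at on (above 0.95 rad); each cradle that was empty holds one bottle from the wine rack, its mouth within 15 mm of the seated place at the air hole, its axis within 0.12 rad of the cradle's, at rest; the bottles already drying within 20 mm of where they were (value of joint switch above 0.95 rad and ((distance between spare_a_mouth and cell_a_mouth below 0.015 m and angle between the x axis of spare_a and the x axis of cell_a, either way round below 0.12 rad) or (distance between spare_a_mouth and cell_b_mouth below 0.015 m and angle between the x axis of spare_a and the x axis of cell_b, either way round below 0.12 rad) or (distance between spare_a_mouth and cell_c_mouth below 0.015 m and angle between the x axis of spare_a and the x axis of cell_c, either way round below 0.12 rad) or (distance between spare_a_mouth and cell_d_mouth below 0.015 m and angle between the x axis of spare_a and the x axis of cell_d, either way round below 0.12 rad)) and ((distance between spare_b_mouth and cell_a_mouth below 0.015 m and angle between the x axis of spare_b and the x axis of cell_a, either way round below 0.12 rad) or (distance between spare_b_mouth and cell_b_mouth below 0.015 m and angle between the x axis of spare_b and the x axis of cell_b, either way round below 0.12 rad) or (distance between spare_b_mouth and cell_c_mouth below 0.015 m and angle between the x axis of spare_b and the x axis of cell_c, either way round below 0.12 rad) or (distance between spare_b_mouth and cell_d_mouth below 0.015 m and angle between the x axis of spare_b and the x axis of cell_d, either way round below 0.12 rad)) and linear speed of each of spare_a, spare_b below 0.03 m/s and velocity of joint switch below 0.1 rad/s and distance of each of drying_a, drying_b from where it was at the start of the episode below 0.02 m); the robot touches nothing.
It fails at once if the dryer is on while a spare bottle is out of the wine rack and not both are in the empty cradles (value of joint switch above 0.3 rad and distance of any of spare_a, spare_b from where it was at the start of the episode above 0.04 m and not (((distance between spare_a_mouth and cell_a_mouth below 0.015 m and angle between the x axis of spare_a and the x axis of cell_a, either way round below 0.12 rad) or (distance between spare_a_mouth and cell_b_mouth below 0.015 m and angle between the x axis of spare_a and the x axis of cell_b, either way round below 0.12 rad) or (distance between spare_a_mouth and cell_c_mouth below 0.015 m and angle between the x axis of spare_a and the x axis of cell_c, either way round below 0.12 rad) or (distance between spare_a_mouth and cell_d_mouth below 0.015 m and angle between the x axis of spare_a and the x axis of cell_d, either way round below 0.12 rad)) and ((distance between spare_b_mouth and cell_a_mouth below 0.015 m and angle between the x axis of spare_b and the x axis of cell_a, either way round below 0.12 rad) or (distance between spare_b_mouth and cell_b_mouth below 0.015 m and angle between the x axis of spare_b and the x axis of cell_b, either way round below 0.12 rad) or (distance between spare_b_mouth and cell_c_mouth below 0.015 m and angle between the x axis of spare_b and the x axis of cell_c, either way round below 0.12 rad) or (distance between spare_b_mouth and cell_d_mouth below 0.015 m and angle between the x axis of spare_b and the x axis of cell_d, either way round below 0.12 rad)))).
It fails at once if a spare bottle is dropped (moving faster than 0.7 m/s out of the fingers) ((linear speed of spare_a above 0.7 m/s and contact force between the fingers and spare_a below 0.05 N) or (linear speed of spare_b above 0.7 m/s and contact force between the fingers and spare_b below 0.05 N)).
It fails at once if a bottle already drying is shifted by more than 20 mm (distance of any of drying_a, drying_b from where it was at the start of the episode above 0.02 m).
It fails at once if the shaker, funnel or teapot lid is shifted by more than 30 mm (distance of any of shaker, funnel, teapot_lid from where it was at the start of the episode above 0.03 m).
It also fails if it takes over 70 s, if anything falls off the work surface, if the arm or the gripper's body presses on something with over 40 N, if the wrist force passes 120 N, or if a joint passes its speed limit or range.

### The arm

A 7-joint arm with a two-finger parallel gripper is mounted at the origin on the work surface. World frame = base frame: x ahead of the robot, y to its left, z up, the work surface at z = 0. Lengths are in m, angles in degrees, forces in N, time in s.
With the tool pointing down it reaches from about 0.425 to 0.8 m from the base axis. Payload 8.3 kg.
Tool frame: the origin (TCP) lies midway between the tips of the shut fingers; the grasp point (between the pads) lies 19 mm behind it; z points along the fingers, x is the direction in which the jaws open and shut, and the axes are right-handed (so a half turn about z gives the same grasp; the last joint's range is limited). The gripper opens to 85 mm and grips with 20 to 120 N. Pads are 22 mm wide; open, the fingers measure 114 mm over their backs; the gripper's body (76 mm by 85 mm) begins 54 mm behind the grasp point. The pads swing forward as they close: fully open they stand 13 mm farther back than shut.
Start: joints at [67.386, 21.967, 0.94, 78.501, -0.361, 79.538, -2.664], TCP at [0.204, -0.591, 0.231] pointing down, gripper open.
Joint ranges: [-169.22, 169.22], [-14.56, 117.87], [-87.37, 89.26], [10.42, 133.3], [-82.24, 262.24], [0.94, 117.77], [-172.7, 172.7]. Speed limits (degrees/s): [136.94, 136.94, 172.46, 172.46, 180, 180, 180].

### API

Orientations are given as [roll, pitch, yaw] about the fixed x, y, z axes, in that order (R = Rz(yaw) Ry(pitch) Rx(roll)).
In Python, from workcell import * gives the robot as it stands.
- The arm moves only by the shell command python3 -m jog 'ROWS' [FORCE]. ROWS is text: rows parted by semicolons, each of 5 numbers parted by spaces: the shift along the tool's x, y, z in cm, then the turn about the tool's z in degrees, then the closure in counts, from 0 (fully open) to 255 (shut). A call has 1 to 20 rows; each row is the pose to reach, as a shift and turn from the pose commanded when the call began, along the tool's axes at that moment; what a row does not reach only later rows make up. A row lasts 1/12 s, in which the tool goes at most 41.7 mm and 7.16 degrees, less where a joint would pass 70% of its speed; a pose out of reach is approached as far as the arm can. A call with a gripper value outside its range is refused whole. The fingers move at their own pace and stop on an object; FORCE is the grip in N (left out, the last holds). Time passes only in rows, so rows that repeat a pose let the fingers close. It gives the time, the measured TCP pose, the force and the opening at its end, in the units of the state.
- state(): the state, without advancing time (a new reading comes with each control period).
- capture(name): name is "scene" or "top"; returns (picture, depth): 384x512x3 uint8, red, green, blue; 384x512 float32, m along the optical axis (not along the pixel's ray), 0 where there is no reading.
- camera_model(name): a dict with "fov_y" (degrees; the focal length in pixels is half the picture's height over the tangent of half this angle, whatever the lens; pixels are square), "cx", "cy" (the principal point, pixels), "distortion" ([k1, k2, p1, p2, k3] as OpenCV has them; the pictures are not rectified), "R" (3x3) and "t" (3): a world point X has camera coordinates R X + t. Camera axes: x right, y down, z forward; pixel columns grow to the right and rows downward; lengths in m; the calibration is good to about 2 mm. A picture is of the moment at which its call begins. camera_model takes no time and is no camera call.
- sign_off(): hands the job in, once; it reports no verdict.
The state is a dict: "t": time; "joints": joint angles; "qd": joint speeds; "tau": joint torques, N m; "tcp_pos": TCP position; "ee_rot": TCP orientation; "force": force on the tool from outside, world axes, zero at the start; "ft_torque": the same for the moment, N m; "finger_gap": opening from 0.0 (shut) to 1.0 (fully open).
Only numpy, scipy, OpenCV 4.12 (cv2) and the standard library are available. Lean on these libraries where they do the work, as an engineer would, in place of code of your own. Each camera call takes 0.05 s, during which the arm holds its last target.

## Working session

There is one attempt and no reset: what is moved stays moved. The work goes in short steps, Python scripts to look and compute and a shell command to move; the robot and the scene stay as the last step left them, time stands still between calls to the robot, and variables do not carry over. Pictures are saved under pics/ and viewed, and the job is handed in when it is done.

```bash
ls; mkdir -p pics
cat > h.py <<'E'
from workcell import *
import numpy as np, cv2
from scipy.spatial.transform import Rotation as Rn
def save(n,im): cv2.imwrite('pics/'+n+'.png',cv2.cvtColor(im,cv2.COLOR_RGB2BGR))
def K(m,h=384):
    f=h/2/np.tan(np.radians(m['fov_y'])/2); return np.array([[f,0,m['cx']],[0,f,m['cy']],[0,0,1.]])
def cloud(name,depth):
    m=camera_model(name); k=K(m); h,w=depth.shape
    u,v=np.meshgrid(np.arange(w),np.arange(h)); p=np.stack([u,v],-1).reshape(-1,1,2).astype(float)
    n=cv2.undistortPoints(p,k,np.array(m['distortion'],float)).reshape(h,w,2)
    c=np.dstack([n[...,0]*depth,n[...,1]*depth,depth])
    return (c-np.array(m['t']))@np.array(m['R'])
def proj(name,X):
    m=camera_model(name); R=np.array(m['R'],float)
    return cv2.projectPoints(np.array(X,float).reshape(-1,1,3),cv2.Rodrigues(R)[0],np.array(m['t'],float),K(m),np.array(m['distortion'],float))[0].reshape(-1,2)
E
python3 - <<'E'
from h import *
for n in('scene','top'):
    p,d=capture(n); save(n+'0',p); np.savez(n+'0',p=p,d=d,c=cloud(n,d)); print(n,camera_model(n))
print(state())
E
```

```text
pics
scene {'fov_y': 56.64091387798033, 'cx': 252.68200137776668, 'cy': 197.97065828294967, 'distortion': array([-0.09792331,  0.        ,  0.        ,  0.        ,  0.        ]), 'R': array([[ 7.53558155e-01,  6.57381248e-01,  2.98410843e-05],
       [ 3.73716813e-01, -4.28355392e-01, -8.22707361e-01],
       [-5.40819609e-01,  6.19968993e-01, -5.68465124e-01]]), 't': array([-0.38852427, -0.11499665,  1.45595276])}
top {'fov_y': 50.71071612702015, 'cx': 249.7203527522578, 'cy': 192.20882293076437, 'distortion': array([-0.11413995,  0.        ,  0.        ,  0.        ,  0.        ]), 'R': array([[ 0.0097703 , -0.99969216,  0.02280608],
       [-0.99694219, -0.01150667, -0.07729076],
       [ 0.07752939, -0.02198119, -0.99674772]]), 't': array([-0.04590644,  0.53063618,  1.20643484])}
{'t': 0.1, 'joints': array([67.3866128 , 22.01263836,  0.93807109, 78.55510427, -0.3606073 ,
       79.53669284, -2.66385379]), 'qd': array([ 0.06677884,  0.01998985, -0.00188237, -0.20386779, -0.04237679,
       -0.07351817,  0.06139196]), 'tau': array([ 3.88924760e-03, -6.29128289e+01,  8.47905669e-01, -3.72759104e+01,
        1.68055220e-02,  1.04424221e-02,  4.48000762e-06]), 'tcp_pos': array([ 0.20346842, -0.5904824 ,  0.2303563 ]), 'ee_rot': array([ 1.79998185e+02,  1.01591264e-01, -7.09862811e+01]), 'force': array([ 1.05634925,  0.31861613, -0.08837654]), 'ft_torque': array([-0.06944963,  0.0140266 , -0.03295769]), 'finger_gap': 1.0003043548937562}
```

View pics/scene0.png

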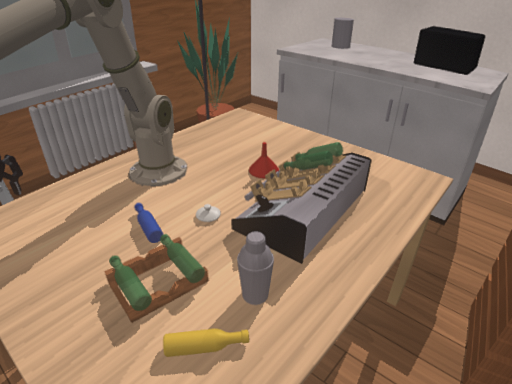

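View pics/top0.png

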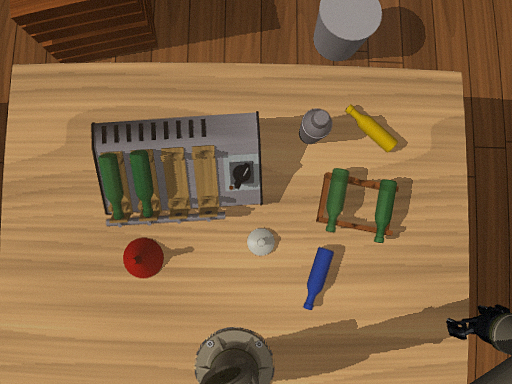

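The scene picture shows the rack at about (155,275) with green bottles in its outer slots, and the dryer at (305,200). The top picture shows the filled cradles at (112,185) and (143,185), the empty ones at (175,180) and (205,178), the switch at (241,174) pointing to one o'clock, and the rack at (358,203). Next I'll measure these.

Run:
```python
from h import *
T=np.load('top0.npz'); p,d,c=T['p'],T['d'],T['c']
S=np.load('scene0.npz')
hsv=cv2.cvtColor(p,cv2.COLOR_RGB2HSV)
# green bottles
m=((hsv[...,0]>45)&(hsv[...,0]<85)&(hsv[...,1]>80)).astype(np.uint8)
n,l,st,ce=cv2.connectedComponentsWithStats(m)
for i in range(1,n):
    if st[i,4]>100:
        P=c[l==i]; P=P[(P[:,2]>0.02)]
        mu=P.mean(0); u,s,vt=np.linalg.svd(P-mu,full_matrices=False); a=vt[0]*np.sign(-vt[0][0]) # toward mouth
        q=(P-mu)@a
        print(st[i],'mean',mu.round(3),'axis',a.round(3),'range',q.min().round(3),q.max().round(3),'zmax',np.percentile(P[:,2],[2,50,98]).round(3))
# dryer deck plane: points in dryer box
for nm,Q in (('top',T),('scene',S)):
    cc=Q['c'].reshape(-1,3)
    w=(abs(cc[:,0]-.6)<.2)&(cc[:,2]<.01)&(cc[:,1]<-.3); print(nm,'table z',np.median(cc[w][:,2]))
for uv in [(118,135),(160,130),(200,128),(250,120),(255,195),(230,207),(232,165),(250,165),(232,187),(241,174),(190,180),(159,180),(222,180)]:
    print(uv,c[uv[1],uv[0]].round(3), p[uv[1],uv[0]])
z=cv2.resize(p[95:240,80:420],None,fx=2.3,fy=2.3,interpolation=cv2.INTER_CUBIC); save('topz',z)
z=cv2.resize(S['p'][130:270,200:390],None,fx=4,fy=4,interpolation=cv2.INTER_CUBIC); save('scz',z)
```

```text
[130 150  23  67 933] mean [0.552 0.255 0.157] axis [-0.113  0.2   -0.973] range -1.099 0.076 zmax [0.097 0.156 0.189]
[ 98 154  25  65 794] mean [0.544 0.341 0.157] axis [-0.144  0.259 -0.955] range -1.115 0.082 zmax [0.096 0.157 0.188]
[326 169  22  63 803] mean [ 0.517 -0.291  0.073] axis [-0.978  0.192  0.084] range -0.084 0.231 zmax [0.056 0.074 0.081]
[374 180  23  63 849] mean [ 0.488 -0.435  0.076] axis [-0.063  0.342  0.938] range -0.029 1.243 zmax [0.053 0.073 0.081]
top table z -0.0019403474955876087
scene table z 0.0008810838910259414
(118, 135) [0.679 0.332 0.135] [47 40 40]
(160, 130) [0.693 0.214 0.137] [89 79 75]
(200, 128) [0.7   0.102 0.137] [106 101 100]
(250, 120) [ 0.724 -0.036  0.139] [119 112 110]
(255, 195) [ 0.52  -0.055  0.054] [121 113 112]
(230, 207) [0.486 0.019 0.001] [123  95  59]
(232, 165) [0.601 0.012 0.11 ] [76 77 73]
(250, 165) [ 0.602 -0.038  0.105] [56 53 50]
(232, 187) [0.541 0.012 0.079] [92 39  7]
(241, 174) [ 0.572 -0.013  0.137] [37 33 29]
(190, 180) [0.56  0.133 0.084] [121 117 116]
(159, 180) [0.558 0.223 0.086] [82 73 75]
(222, 180) [0.561 0.042 0.076] [120 111 112]
```

View pics/topz.png

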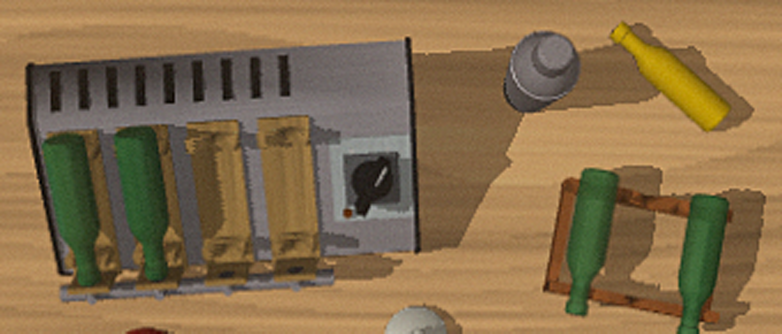

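View pics/scz.png

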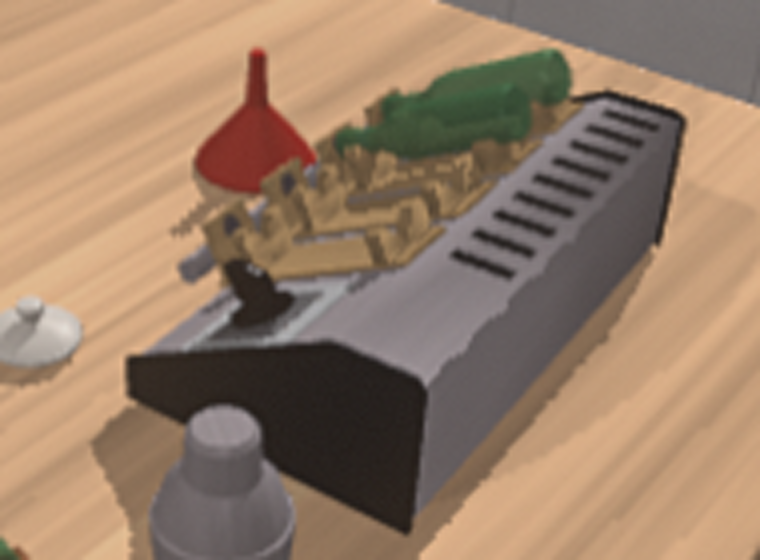

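```bash
cat > fit.py <<'E'
from h import *
from scipy.optimize import least_squares
def bottles(p,c,cs):
    out=[]
    hsv=cv2.cvtColor(p,cv2.COLOR_RGB2HSV)
    m=((hsv[...,0]>45)&(hsv[...,0]<85)&(hsv[...,1]>80)).astype(np.uint8)
    n,l,st,ce=cv2.connectedComponentsWithStats(m)
    for i in range(1,n):
        if st[i,4]<150: continue
        P=c[l==i]; md=np.median(P,0); P=P[np.linalg.norm(P-md,axis=1)<.12]
        best=None
        a0=np.array([-.98,.15 if md[1]<0 else -.1,0 if md[1]<0 else -.5]); a0/=np.linalg.norm(a0)
        # body points: upper part along axis
        def res(v,Q):
            a=np.array([-1,v[0],v[1]]);a/=np.linalg.norm(a); o=np.array([md[0],v[2],v[3]])
            w=Q-o; r=np.linalg.norm(w-np.outer(w@a,a),axis=1); return r-.025
        Q=P[(P-md)@a0<0.03]
        f=least_squares(res,[a0[1]/-a0[0]*1.,a0[2]/-a0[0],md[1],md[2]-.02],args=(Q,),loss='soft_l1',f_scale=.002)
        v=f.x;a=np.array([-1,v[0],v[1]]);a/=np.linalg.norm(a);o=np.array([md[0],v[2],v[3]])
        q=(P-o)@a; r=abs(res(v,Q))
        lo,hi=np.percentile(q,[.5,99.5])
        print('px',ce[i].round(),'n',len(Q),'axis',a.round(3),'yaw',np.degrees(np.arctan2(-a[1],-a[0])).round(1),'len',(hi-lo).round(3),'base',(o+lo*a).round(4),'mouth',(o+hi*a).round(4),'origin(from base)',(o+(lo+.06)*a).round(4),'(from mouth)',(o+(hi-.128)*a).round(4),'res',np.median(r).round(4))
        out.append((a,o+lo*a,o+hi*a))
    return out
E
python3 - <<'E'
from fit import *
T=np.load('top0.npz');S=np.load('scene0.npz')
for Q in (T,S): print('--');bottles(Q['p'],Q['c'],None)
# deck plane from grey points
for Q in (T,S):
    c=Q['c'].reshape(-1,3); hsv=cv2.cvtColor(Q['p'],cv2.COLOR_RGB2HSV).reshape(-1,3)
    g=(hsv[:,1]<45)&(c[:,0]>.5)&(c[:,0]<.66)&(c[:,1]>-.1)&(c[:,1]<.4)&(c[:,2]>.03)&(c[:,2]<.15)
    P=c[g]
    for k in range(8):
        A=np.c_[P[:,:2],np.ones(len(P))]; s=np.linalg.lstsq(A,P[:,2],rcond=None)[0]; r=P[:,2]-A@s; P=P[abs(r)<max(.003,1.5*np.std(r))]
    n=np.array([-s[0],-s[1],1]);n/=np.linalg.norm(n);print('deck',s,len(P),'tilt',np.degrees(np.arccos(n[2])),'yaw',np.degrees(np.arctan2(-n[1],-n[0])))
    # wood
    w=(hsv[:,0]>8)&(hsv[:,0]<28)&(hsv[:,1]>80)&(c[:,0]>.45)&(c[:,0]<.7)&(c[:,1]>0)&(c[:,1]<.22)
    h=(c@n-s[2]*n[2])
    B=c[w&(h>.002)&(h<.009)]; 
    th=np.arctan2(-n[1],-n[0]); ly=np.array([-np.sin(th),np.cos(th),0]); lx=np.cross(ly,n)
    print('wood n',len(B),np.histogram(B@ly,bins=40)) 
    W=c[w&(h>.003)&(h<.06)]; print('x ext',np.percentile(W@lx,[1,99]),lx,ly)
    bl=(hsv[:,2]<60)&(abs(c[:,0]-.575)<.05)&(abs(c[:,1]+.01)<.05)&(h>.036)&(h<.056); P=c[bl]; print('bar',len(P),P.mean(0).round(4)); 
    u,s_,vt=np.linalg.svd(P-P.mean(0)); print(vt[0],s_, np.percentile((P-P.mean(0))@vt[0],[1,99]),np.median(h[bl]))
E
```

```text
--
px [142. 179.] n 644 axis [-0.885 -0.079 -0.459] yaw 5.1 len 0.186 base [0.626  0.2659 0.1704] mouth [0.4619 0.2512 0.0853] origin(from base) [0.5729 0.2612 0.1429] (from mouth) [0.5751 0.2614 0.144 ] res 0.0013
px [111. 182.] n 546 axis [-0.892 -0.067 -0.447] yaw 4.3 len 0.185 base [0.6176 0.3507 0.1685] mouth [0.4525 0.3382 0.0859] origin(from base) [0.564  0.3467 0.1417] (from mouth) [0.5667 0.3469 0.1431] res 0.0011
px [336. 196.] n 563 axis [-0.982  0.19  -0.003] yaw -10.9 len 0.183 base [ 0.5966 -0.3121  0.0538] mouth [ 0.4174 -0.2774  0.0532] origin(from base) [ 0.5377 -0.3007  0.0536] (from mouth) [ 0.5431 -0.3017  0.0537] res 0.0012
px [384. 207.] n 585 axis [-0.984  0.178  0.001] yaw -10.3 len 0.184 base [ 0.5664 -0.4585  0.0536] mouth [ 0.3854 -0.4257  0.0537] origin(from base) [ 0.5073 -0.4477  0.0536] (from mouth) [ 0.5114 -0.4485  0.0536] res 0.0013
--
px [182. 255.] n 302 axis [-0.982  0.19   0.004] yaw -11.0 len 0.16 base [ 0.5996 -0.3135  0.0553] mouth [ 0.4426 -0.2831  0.056 ] origin(from base) [ 0.5407 -0.3021  0.0556] (from mouth) [ 0.5683 -0.3074  0.0554] res 
[... 1776 characters left out ...]
.05926623, 0.06357023,
       0.06787423, 0.07217824, 0.07648224, 0.08078624, 0.08509025,
       0.08939425, 0.09369825, 0.09800225, 0.10230626, 0.10661026,
       0.11091426, 0.11521827, 0.11952227, 0.12382627, 0.12813028,
       0.13243428, 0.13673828, 0.14104228, 0.14534629, 0.14965029,
       0.15395429, 0.1582583 , 0.1625623 , 0.1668663 , 0.1711703 ,
       0.17547431, 0.17977831, 0.18408231, 0.18838632, 0.19269032,
       0.19699432]))
x ext [0.44847206 0.64087436] [0.88313944 0.03956066 0.46743949] [-0.04475061  0.99899819  0.        ]
bar 27 [ 0.5708 -0.0265  0.1338]
[ 0.84461163 -0.41196314  0.34193211] [0.10273988 0.01513319 0.01125296] [-0.03128166  0.02764205] 0.04123502494298459
```

Run:
```python
from h import *
T=np.load('top0.npz')
c=T['c'].reshape(-1,3); hsv=cv2.cvtColor(T['p'],cv2.COLOR_RGB2HSV).reshape(-1,3)
n=np.array([-.527,-.034,1]);n/=np.linalg.norm(n)
h=c@n+.2145*n[2]
w=(hsv[:,0]>8)&(hsv[:,0]<28)&(hsv[:,1]>80)&(c[:,0]>.45)&(c[:,0]<.7)&(c[:,1]>0)&(c[:,1]<.22)&(h>.002)&(h<.009)
B=c[w]
for nm,sel in (('R',(B[:,1]<.098)),('L',B[:,1]>.098)):
    Q=B[sel]; X=[];L=[];H=[]
    for x in np.arange(.49,.63,.01):
        q=Q[abs(Q[:,0]-x)<.005]
        if len(q)>15: X.append(x);L.append(np.percentile(q[:,1],3));H.append(np.percentile(q[:,1],97))
    X,L,H=map(np.array,(X,L,H)); print(nm,np.round(H-L,3)); f=np.polyfit(X,(L+H)/2,1); print(np.polyfit(X,L,1),np.polyfit(X,H,1),f,'y at .57',np.polyval(f,.57))
# side plate right (dark, vertical edges) & back top edge
s=(c[:,2]>.12)&(c[:,2]<.155)&(c[:,0]>.68)&(c[:,0]<.8)&(c[:,1]<.45)&(c[:,1]>-.1)&(h<.02)
Q=c[s]; Y=[];X=[]
for y in np.arange(-.03,.40,.02):
    q=Q[abs(Q[:,1]-y)<.01]
    if len(q)>5:Y.append(y);X.append(q[:,0].max())
print(np.round(X,3),np.degrees(np.arctan(np.polyfit(Y,X,1))),np.polyfit(Y,X,1))
g=(hsv[:,1]<60)&(c[:,2]>.05)&(c[:,1]<0)&(c[:,1]>-.12); Q=c[g];Y=[];X=[]
for x in np.arange(.53,.73,.01):
    q=Q[abs(Q[:,0]-x)<.005]; X.append(x);Y.append(q[:,1].min())
print(np.round(Y,3),np.polyfit(X,Y,1),np.degrees(np.arctan(np.polyfit(X,Y,1)[0])))
```

```text
R [0.041 0.041 0.037 0.082 0.037 0.035 0.074 0.036 0.037 0.037 0.034 0.032]
[ 0.11852305 -0.01434127] [0.01693153 0.08634769] [0.06772729 0.03600321] y at .57 0.0746077645189856
L [0.093 0.099 0.098 0.098 0.101 0.103 0.101 0.102 0.104 0.105 0.097 0.082
 0.09 ]
[0.03848184 0.07982225] [-0.00780663  0.20421845] [0.01533761 0.14202035] y at .57 0.15076278599285042
[0.745 0.744 0.741 0.741 0.74  0.738 0.737 0.734 0.734 0.731 0.731 0.731
 0.728 0.728 0.722 0.721 0.719 0.719 0.718 0.715 0.715 0.713] [-4.44387545 36.62404634] [-0.07771616  0.74331691]
[-0.07  -0.072 -0.072 -0.069 -0.071 -0.068 -0.067 -0.067 -0.067 -0.066
 -0.066 -0.063 -0.063 -0.059 -0.062 -0.062 -0.059 -0.059 -0.059 -0.059] [ 0.07422731 -0.11125203] 4.2451266452097265
```

```bash
cat > geo.py <<'E'
from h import *
yaw=np.radians(4.5); f=np.array([np.cos(yaw),np.sin(yaw),0]); ly=np.array([-np.sin(yaw),np.cos(yaw),0]); ez=np.array([0,0,1.])
s,co=np.sin(np.radians(28)),np.cos(np.radians(28))
lx=f*co+ez*s; ln=-f*s+ez*co
LAT=[.3013,.2154,.1294,.0434]
F0,Z0=.587,.093
def cell(i): return f*F0+ly*LAT[i]+ez*Z0
def cp(i,x,y,z): return cell(i)+lx*x+ly*y+ln*z
def sw(x,y,z): return f*F0+ly*(LAT[3]-.103)+ez*Z0+lx*x+ly*y+ln*z
E
python3 - <<'E'
from geo import *
for nm in('top','scene'):
    Q=np.load(nm+'0.npz'); p=Q['p'].copy(); k=4 if nm=='top' else 5
    x0,y0,x1,y1=(85,110,270,235) if nm=='top' else (220,130,375,235)
    z=cv2.resize(p[y0:y1,x0:x1],None,fx=k,fy=k,interpolation=cv2.INTER_CUBIC)
    def dl(P,col):
        q=((proj(nm,P)-[x0,y0]+.5)*k).astype(int); cv2.polylines(z,[q.reshape(-1,1,2)],False,col,1)
    for i in range(4):
        dl([cp(i,-98,-31,5)*1 if 0 else cp(i,a/1000,b/1000,.005) for a,b in((-98,-31),(98,-31),(98,31),(-98,31),(-98,-31))],(255,0,0))
        dl([cp(i,-.1,b/1000,c/1000) for b,c in((-31,5),(-31,56),(31,56),(31,5))],(0,0,255))
        dl([cp(i,.066,b/1000,c/1000) for b,c in((-25,30),(25,30))],(255,255,0))
        dl([cp(i,-.071,b/1000,c/1000) for b,c in((-25,44),(25,44))],(255,255,0))
    dl([sw(0,0,.013),sw(0,0,.046)],(255,255,255))
    a=np.radians(-30); dl([sw(.036*t*np.cos(a),.036*t*np.sin(a),.046) for t in(-1,1)],(255,255,0))
    save('ov_'+nm,z)
E
```

```text
(no output)
```

View pics/ov_top.png

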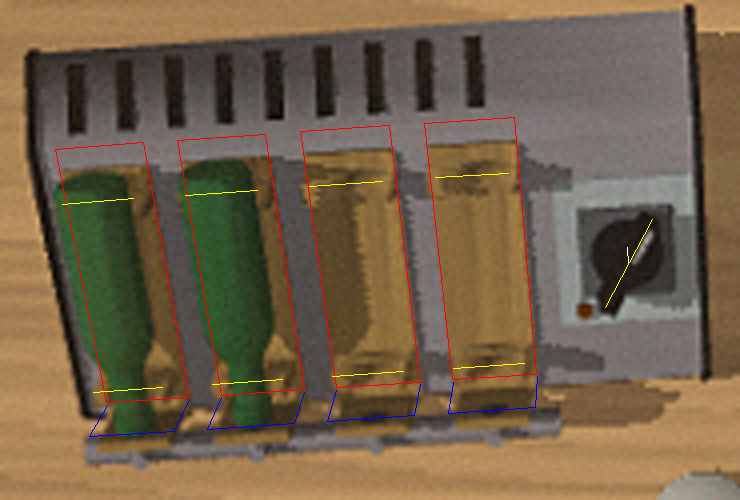

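View pics/ov_scene.png

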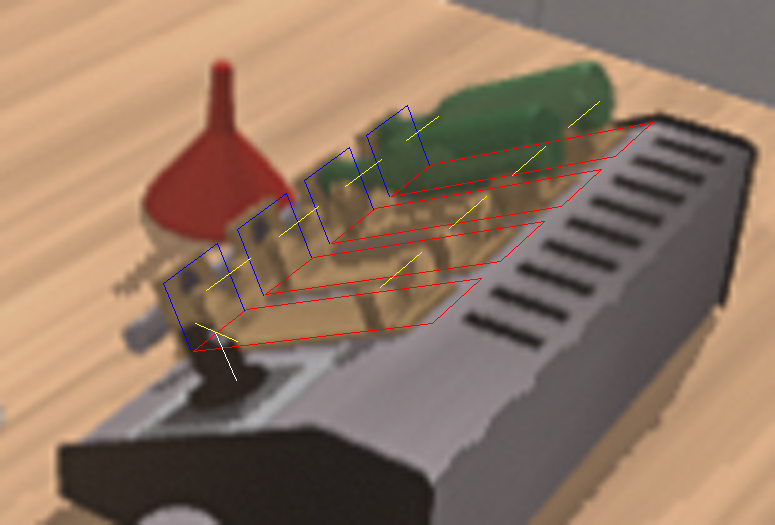

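Run:
```python
from geo import *
for nm in('top','scene'):
    c=np.load(nm+'0.npz')['c'].reshape(-1,3)
    for i in (2,3):
        w=c-cell(i); X,Y,Z=w@lx*1e3,w@ly*1e3,w@ln*1e3
        print(nm,i)
        g=(abs(Y)<30)&(abs(Y)>14)&(X>-140)&(X<110)&(Z<80)&(Z>-30)
        for a in range(-140,110,6):
            q=g&(X>=a)&(X<a+6)
            if q.sum()>2: print(a,q.sum(),np.percentile(Z[q],[5,50,95]).round(0),end=' | ')
        print()
    w=c-sw(0,0,0); X,Y,Z=w@lx*1e3,w@ly*1e3,w@ln*1e3
    g=(Z>40)&(Z<54)&(abs(X)<60)&(abs(Y)<60); print('bar',g.sum(),X[g].min(),X[g].max(),Y[g].min(),Y[g].max(),np.median(X[g]),np.median(Y[g]),np.median(Z[g]))
    g=(abs(Z)<6)&(abs(X)<80)&(abs(Y)<50); print('deck z',np.median(Z[g]))
```

```text
top 2
-140 8 [32. 34. 34.] | -134 15 [31. 35. 38.] | -128 11 [33. 37. 39.] | -122 10 [14. 31. 37.] | -116 21 [ 3. 54. 59.] | -110 78 [ 4. 29. 58.] | -104 11 [4. 5. 8.] | -98 5 [-1.  5.  8.] | -92 5 [-2.  4.  6.] | -86 18 [ 5. 43. 47.] | -80 28 [ 3. 43. 46.] | -74 66 [ 4. 21. 44.] | -68 20 [1. 6. 8.] | -62 19 [2. 6. 8.] | -56 21 [3. 5. 9.] | -50 23 [3. 6. 8.] | -44 25 [1. 5. 8.] | -38 20 [2. 5. 7.] | -32 21 [2. 6. 8.] | -26 24 [2. 5. 8.] | -20 19 [2. 6. 9.] | -14 24 [0. 6. 9.] | -8 21 [2. 6. 9.] | -2 26 [2. 5. 8.] | 4 18 [2. 5. 8.] | 10 27 [1. 4. 9.] | 16 20 [0. 6. 8.] | 22 23 [2. 5. 8.] | 28 24 [2. 4. 9.] | 34 23 [2. 6. 9.] | 40 20 [-0.  6. 10.] | 46 4 [ 7. 16. 28.] | 52 29 [10. 27. 32.] | 58 26 [19. 27. 32.] | 64 51 [ 4. 15. 32.] | 70 21 [3. 5. 8.] | 76 29 [-2.  4.  9.] | 82 22 [-2.  1.  3.] | 88 26 [-3. -0.  2.] | 94 24 [-4. -1.  2.] | 100 24 [-6. -2.  2.] | 106 22 [-8. -6. -0.] | 
top 3
-140 11 [30. 32. 35.] | -134 21 [32. 35. 36.] | -128 7 [31. 35. 37.] | -122 7 [23. 28. 36.] | -116 20 [ 4. 55. 58.] | -110 86 [ 4. 30. 58.] | -104 3 [4. 6. 7.] | -98 5 [3. 4. 4.] | -92 4 [ 4.  5. 3
[... 1602 characters left out ...]
-80 15 [24. 38. 47.] | -74 61 [10. 28. 45.] | -68 3 [8. 8. 8.] | -62 6 [7. 8. 9.] | -56 4 [7. 7. 8.] | -50 4 [8. 8. 9.] | -44 6 [7. 8. 9.] | -32 5 [8. 8. 9.] | -26 5 [7. 8. 8.] | -20 4 [7. 8. 9.] | -14 6 [8. 8. 9.] | -8 5 [7. 8. 8.] | -2 5 [7. 8. 9.] | 4 4 [8. 8. 8.] | 16 4 [7. 8. 9.] | 22 4 [7. 8. 9.] | 28 3 [7. 7. 8.] | 52 7 [23. 26. 30.] | 58 4 [27. 29. 30.] | 64 46 [ 8. 20. 30.] | 70 6 [ 7.  8. 13.] | 76 13 [3. 6. 9.] | 82 8 [2. 3. 5.] | 88 7 [-0.  2.  3.] | 94 10 [-4.  1.  3.] | 100 10 [-4. -2.  2.] | 106 9 [-6. -4. -3.] | 
bar 55 -34.558656047126156 29.398809569074277 -25.779019480849335 13.704712334696643 5.216020713750591 -11.764744176139214 47.94042115310032
deck z 3.835434002295788
```

Run:
```python
from geo import *
for nm in('top','scene'):
    c=np.load(nm+'0.npz')['c'].reshape(-1,3)
    for i in (2,3):
        w=c-cell(i); X,Y,Z=w@lx*1e3,w@ly*1e3,w@ln*1e3
        for lo,hi,zl,zh,e in((-114,-100,12,50,-100),(-78,-62,12,38,-64),(60,74,10,26,74)):
            g=(X>lo)&(X<hi)&(Z>zl)&(Z<zh)&(abs(Y)<30)&(abs(Y)>12); print(nm,i,e,g.sum(),np.percentile(X[g],[25,50,75]).round(1))
        # lateral: symmetric board
        g=(X>-55)&(X<40)&(Z>2)&(Z<10)&(abs(Y)<38); print('lat',np.percentile(Y[g],[2,98]).round(1))
```

```text
top 2 -100 54 [-108.2 -107.5 -107. ]
top 2 -64 34 [-72.1 -71.1 -70.9]
top 2 74 36 [63.8 66.5 67.6]
lat [-31.3  32.8]
top 3 -100 56 [-108.  -107.5 -106.5]
top 3 -64 35 [-72.1 -71.3 -70.7]
top 3 74 37 [64.5 66.8 67.5]
lat [-31.1  33.7]
scene 2 -100 40 [-108.  -106.6 -105.3]
scene 2 -64 46 [-72.5 -71.1 -69.9]
scene 2 74 28 [67.2 68.2 68.8]
lat [-35.4  26.2]
scene 3 -100 56 [-108.6 -106.8 -105.6]
scene 3 -64 51 [-72.4 -71.2 -69.8]
scene 3 74 35 [66.6 67.7 68.3]
lat [-37.   27.2]
```

```bash
cat >> geo.py <<'E'
D=lx*-.0071+ln*.0015-ly*.0017
_c,_s=cell,sw
def cell(i): return _c(i)+D
def cp(i,x,y,z): return _c(i)+D+lx*x+ly*y+ln*z
def sw(x,y,z): return _s(x,y,z)+D
def rel(target,yawdeg):
    """shift (cm) in present tool axes and turn about tool z (deg)"""
    s=state(); R=Rn.from_euler('xyz',s['ee_rot'],degrees=True).as_matrix()
    sh=R.T@(np.array(target)-s['tcp_pos'])*100
    t=-((yawdeg-s['ee_rot'][2]+180)%360-180)
    return sh.round(2),round(t,1)
E
python3 - <<'E'
from geo import *
o=sw(0,0,0); print('sw',o,'cells',cell(2),cell(3))
start=o+f*.010-ly*.050
for z in(.06,.03): print(start+ez*z, rel(start+ez*z,-85.5))
E
```

```text
sw [ 0.58304838 -0.01560265  0.09099117] cells [0.56821961 0.17281473 0.09099117] [0.57496709 0.08707984 0.09099117]
[ 0.59694051 -0.06466392  0.15099117] (array([-36.88, -54.33,   8.  ]), np.float64(14.5))
[ 0.59694051 -0.06466392  0.12099117] (array([-36.87, -54.33,  11.  ]), np.float64(14.5))
```

```bash
python3 -m jog '-2 -3 0 4 255; -4 -6 0 8 255; -6 -9 0 14.5 255; -8 -12 0 14.5 255; -10 -15 0 14.5 255; -12.5 -18.5 0 14.5 255; -15 -22 0 14.5 255; -17 -25 0 14.5 255; -19 -28 0 14.5 255; -21 -31 0 14.5 255; -23.5 -34.5 0 14.5 255; -26 -38 0 14.5 255; -28 -41 1 14.5 255; -30 -44 2 14.5 255; -32 -47 3 14.5 255; -34.5 -50.5 4 14.5 255; -36.9 -54.3 5 14.5 255; -36.9 -54.3 5 14.5 255; -36.9 -54.3 5 14.5 255; -36.9 -54.3 5 14.5 255' 30
python3 - <<'E'
from geo import *
o=sw(0,0,0);start=o+f*.010-ly*.050
print(state()['tcp_pos'],rel(start+ez*.03,-85.5))
for n in('top','scene'):
    p,d=capture(n); np.savez(n+'1',p=p,d=d); save(n+'1',p)
    print(proj(n,state()['tcp_pos']))
E
```

```text
t: 1.77
tcp_pos: [0.5966, -0.0645, 0.1805]
ee_rot: [179.9, 0.0, -85.4]
force: [-0.2, -1.2, 0.4]
finger_gap: -0.001
[ 0.59656114 -0.06448814  0.1804507 ] (array([ 0.02, -0.05,  5.95]), np.float64(0.1))
[[261.01009443 163.11580924]]
[[258.83365551 193.38171126]]
```

Run:
```python
from geo import *
out=[]
for n in('top','scene'):
    p=np.load(n+'1.npz')['p']; q=proj(n,state()['tcp_pos'])[0]
    x,y=int(q[0]),int(q[1]); x0=x-50;y0=y-50
    z=cv2.resize(p[y0:y0+100,x0:x0+100],None,fx=4,fy=4,interpolation=cv2.INTER_CUBIC)
    c=((q-[x0,y0]+.5)*4).astype(int); cv2.drawMarker(z,tuple(int(v) for v in c),(255,0,255),cv2.MARKER_CROSS,10,1); out.append(z)
save('tip1',np.hstack(out))
```

```text
(no output)
```

View pics/tip1.png

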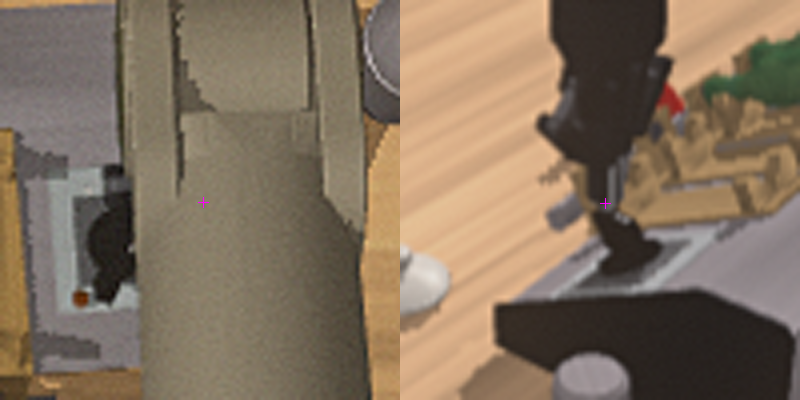

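The right half shows the shut fingertips right at the projected cross, so the scene calibration holds. The handle base is just below and left of the tip. I'll lower and push.

```bash
python3 -m jog '0 0 2 0 255; 0 0 4 0 255; 0 0 6 0 255; 0 0 6 0 255; -0.7 0 6 0 255; -1.4 0 6 0 255; -1.4 0 6 0 255'
python3 -c "
from h import *
s=state();print(s['tcp_pos'],s['force'],s['ft_torque']);p,d=capture('scene');save('s2',cv2.resize(p[130:250,180:340],None,fx=4,fy=4))"
```

```text
t: 2.45
tcp_pos: [0.5969, -0.0507, 0.1234]
ee_rot: [-179.8, -0.1, -85.5]
force: [0.2, -3.2, -2.0]
finger_gap: -0.0
[ 0.59687883 -0.05065333  0.12343665] [ 0.15583896 -3.22678361 -1.98914523] [-0.81188418 -0.01571935  0.04339446]
```

View pics/s2.png

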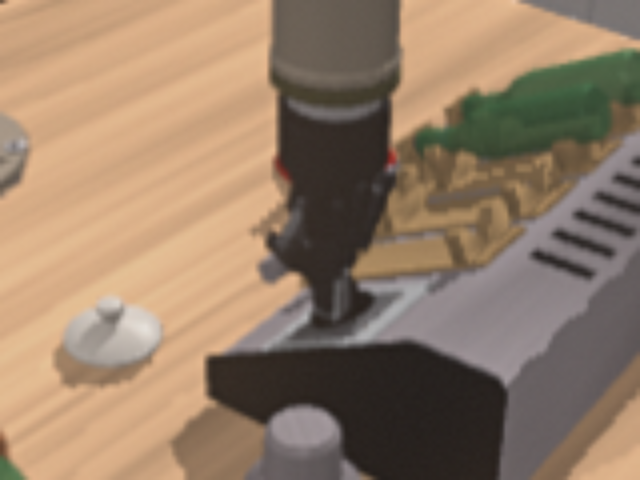

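The scene crop shows the fingers at (335,300) against the handle's right side, with about 3 N of contact. I'll push on.

```bash
python3 -m jog '-0.5 0 0 0 255; -1.0 0 0 0 255; -1.5 0 0 0 255; -2 0 0 0 255; -2.4 0 0 0 255; -2.4 0 0 0 255'
python3 -m jog '-0.4 0 0 0 255; -0.4 0 0 0 255'
python3 -m jog '1 0 0 0 255; 2 0 -1 0 255; 3 0 -4 0 255; 5 0 -7 0 255; 8 0 -8 0 255; 12 0 -8 0 255; 12 0 -8 0 255'
python3 -c "
from h import *
s=state();print(s['tcp_pos'],s['force'])
a,d=capture('top');b,d=capture('scene');save('s3',np.hstack([cv2.resize(a[120:220,200:300],None,fx=4,fy=4),cv2.resize(b[150:250,220:320],None,fx=4,fy=4)]))"
```

```text
t: 3.0
tcp_pos: [0.5938, -0.0252, 0.122]
ee_rot: [-180.0, 0.1, -85.4]
force: [-0.1, 1.1, -0.4]
finger_gap: -0.002
t: 3.17
tcp_pos: [0.5932, -0.0234, 0.1213]
ee_rot: [180.0, -0.1, -85.5]
force: [-0.1, -1.5, 1.0]
finger_gap: -0.002
t: 3.75
tcp_pos: [0.6024, -0.1549, 0.2029]
ee_rot: [-179.9, -0.3, -86.2]
force: [-0.3, -3.1, -0.5]
finger_gap: 0.0
[ 0.6024012  -0.1549075   0.20291434] [-0.33599984 -3.11760046 -0.47531313]
```

View pics/s3.png

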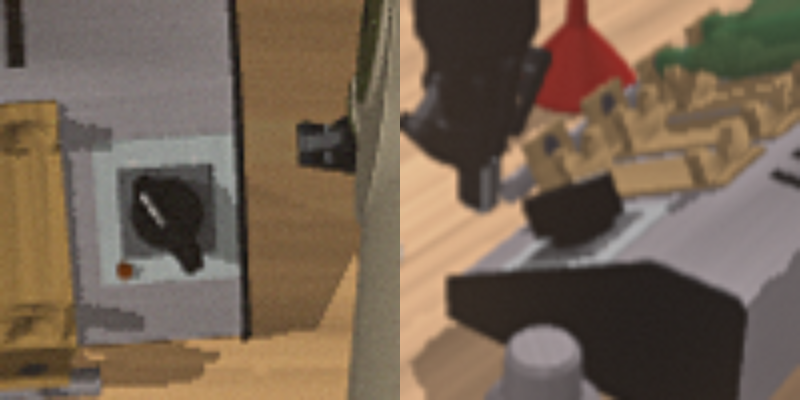

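The handle's white pointer line is now at eleven o'clock (left crop, (150,205)), so the dryer is off. Next is the first bottle.

Run:
```python
from geo import *
for z in (.15,.031): print(rel([.5297,-.2999,z],-100.7))
```

```text
(array([14.71,  8.36,  5.17]), np.float64(14.9))
(array([14.7 ,  8.35, 17.07]), np.float64(14.9))
```

```bash
python3 -m jog '3.5 2 0 5 0; 7 4 1 10 0; 11 6 3 14.9 0; 14.7 8.4 5 14.9 0; 14.7 8.4 8 14.9 0; 14.7 8.4 8 14.9 0; 14.7 8.4 8 14.9 0'
python3 - <<'E'
from geo import *
for z in (.031,): print(state()['finger_gap'],rel([.5297,-.2999,z],-100.7))
b,d=capture('scene');save('s4',cv2.resize(b[200:330,70:250],None,fx=4,fy=4))
E
```

```text
t: 4.43
tcp_pos: [0.529, -0.2957, 0.1194]
ee_rot: [179.8, 0.1, -100.5]
force: [0.4, 1.3, 1.2]
finger_gap: 0.976
0.9757634369945152 (array([ 0.42, -0.19,  8.84]), np.float64(0.2))
```

View pics/s4.png

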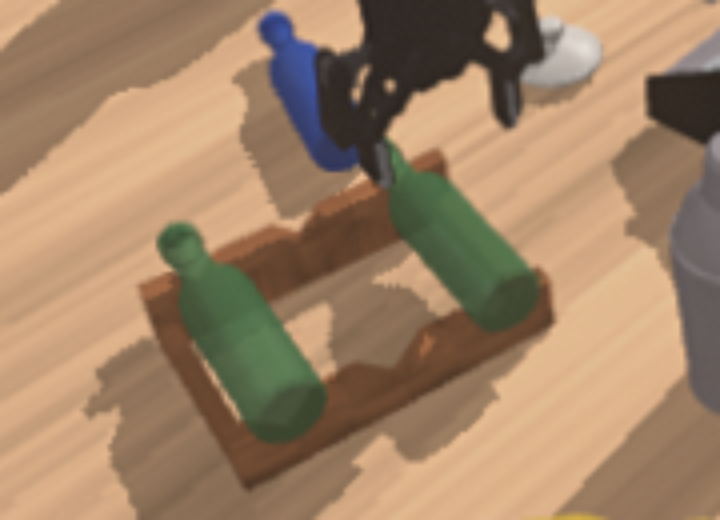

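The crop shows both green bottles in the outer slots (near (460,240) and (250,350)), with the open jaws straddling the dryer-side one. I'll descend and grip.

```bash
python3 -m jog '0.4 -0.2 3 0.2 0; 0.4 -0.2 6 0.2 0; 0.4 -0.2 8.8 0.2 0; 0.4 -0.2 8.8 0.2 0; 0.4 -0.2 8.8 0.2 0'
python3 -m jog '0 0 0 0 255; 0 0 0 0 255; 0 0 0 0 255; 0 0 0 0 255; 0 0 0 0 255; 0 0 0 0 255; 0 0 0 0 255; 0 0 0 0 255; 0 0 0 0 255' 30
```

```text
t: 4.9
tcp_pos: [0.5332, -0.2982, 0.034]
ee_rot: [180.0, 0.1, -100.4]
force: [-0.1, 0.2, 0.9]
finger_gap: 1.002
t: 5.65
tcp_pos: [0.5336, -0.3009, 0.0358]
ee_rot: [-179.8, -0.1, -100.6]
force: [0.4, 0.4, 6.7]
finger_gap: 0.572
```

```bash
python3 -m jog '0 0 0 0 255; 0 0 0 0 255'; python3 -m jog '0 0 -1 0 255; 0 0 -2.5 0 255; 0 0 -4.5 0 255; 0 0 -6 0 255; 0 0 -6 0 255;0 0 -6 0 255'
python3 - <<'E'
from fit import *
for n in('scene','top'):
    b,d=capture(n); bottles(b,cloud(n,d),None)
    if n=='scene': save('s5',cv2.resize(b[180:330,70:250],None,fx=4,fy=4))
print(state()['tcp_pos'])
E
```

```text
t: 5.82
tcp_pos: [0.5336, -0.3009, 0.0358]
ee_rot: [-179.8, -0.1, -100.6]
force: [-0.4, 0.1, 7.5]
finger_gap: 0.578
t: 6.32
tcp_pos: [0.5326, -0.3007, 0.0947]
ee_rot: [-179.9, -0.0, -100.6]
force: [-0.3, -0.3, -2.1]
finger_gap: 0.573
px [183. 246.] n 269 axis [-0.983  0.182  0.011] yaw -10.5 len 0.086 base [ 0.5984 -0.3125  0.1137] mouth [ 0.5136 -0.2968  0.1147] origin(from base) [ 0.5394 -0.3016  0.1144] (from mouth) [ 0.6394 -0.3201  0.1132] res 0.0006
px [129. 279.] n 432 axis [-0.981  0.191  0.009] yaw -11.0 len 0.179 base [ 0.5688 -0.4607  0.0547] mouth [ 0.393  -0.4263  0.0563] origin(from base) [ 0.5099 -0.4492  0.0552] (from mouth) [ 0.5186 -0.4509  0.0551] res 0.0007
px [142. 179.] n 646 axis [-0.887 -0.071 -0.457] yaw 4.6 len 0.186 base [0.6261 0.2656 0.1703] mouth [0.4612 0.2524 0.0853] origin(from base) [0.5729 0.2614 0.1428] (from mouth) [0.5747 0.2615 0.1438] res 0.0012
px [111. 182.] n 558 axis [-0.889 -0.077 -0.452] yaw 4.9 len 0.185 base [0.6174 0.3512 0.1687] mouth [0.4527 0.337  0.085 ] origin(from base) [0.5641 0.3466 0.1416] (from mouth) [0.5665 0.3468 0.1428] res 0.0011
px [337. 211.] n 328 axis [-0.933  0.237 -0.272] yaw -14.3 len 0.108 base [ 0.5243 -0.3009  0.119 ] mouth [ 0.4237 -0.2753  0.0897] origin(from base) [ 0.4683 -0.2866  0.1027] (from mouth) [ 0.5431 -0.3056  0.1245] res 0.0019
[ 0.53137778 -0.30005336  0.09260189]
```

View pics/s5.png

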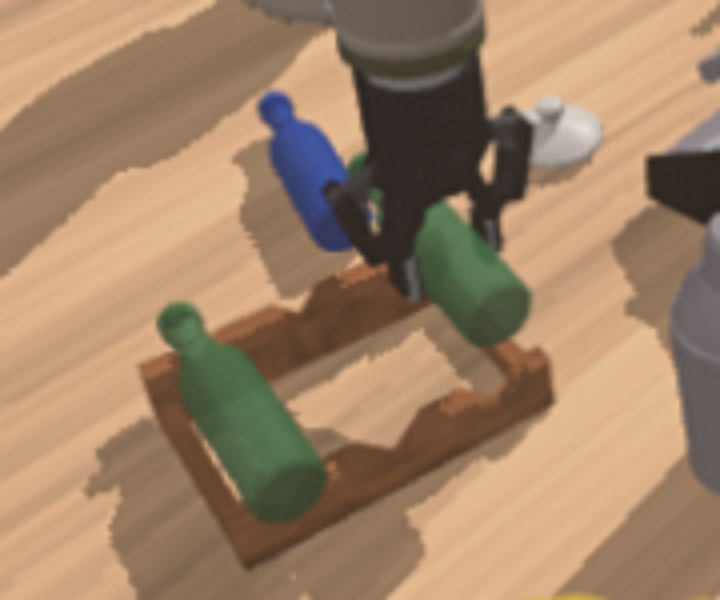

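The crop shows the bottle lifted level (base end at (500,310)), with the other one untouched. I'll carry it to the left empty cradle.

Run:
```python
from geo import *
c=cell(2)
Gs=c+f*-.0045+ez*.0739-ez*.0205
print('above',rel(Gs+ez*.10,-85.5),'hover',rel(Gs+ez*.02,-85.5))
```

```text
above (array([-47.05,   5.52, -15.15]), np.float64(-15.1)) hover (array([-47.04,   5.51,  -7.15]), np.float64(-15.1))
```

```bash
python3 -m jog '0 0 -4 0 255; 0 0 -8 0 255; -1 0 -12 0 255; -4 0 -15.2 0 255; -7.5 0.5 -15.2 0 255; -11 1 -15.2 0 255; -15 1.5 -15.2 -3 255; -18.5 2 -15.2 -6 255; -22 2.5 -15.2 -9 255; -26 3 -15.2 -12 255; -30 3.5 -15.2 -15.1 255; -34 4 -15.2 -15.1 255; -38 4.5 -15.2 -15.1 255; -41 5 -15.2 -15.1 255; -44 5.3 -15.2 -15.1 255; -46 5.5 -15.2 -15.1 255; -47 5.5 -15.2 -15.1 255; -47 5.5 -15.2 -15.1 255; -47 5.5 -15.2 -15.1 255'
python3 - <<'E'
from geo import *
c=cell(2)
Gs=c+f*-.0045+ez*.0739-ez*.0205
print('hover',rel(Gs+ez*.015,-85.5))
b,d=capture('scene');save('s6',cv2.resize(b[90:240,200:380],None,fx=4,fy=4))
E
```

```text
t: 8.0
tcp_pos: [0.5643, 0.1708, 0.2444]
ee_rot: [179.9, -0.0, -85.5]
force: [0.4, -0.2, -0.9]
finger_gap: 0.568
hover (array([-0.18,  0.02,  8.5 ]), np.float64(0.0))
```

View pics/s6.png

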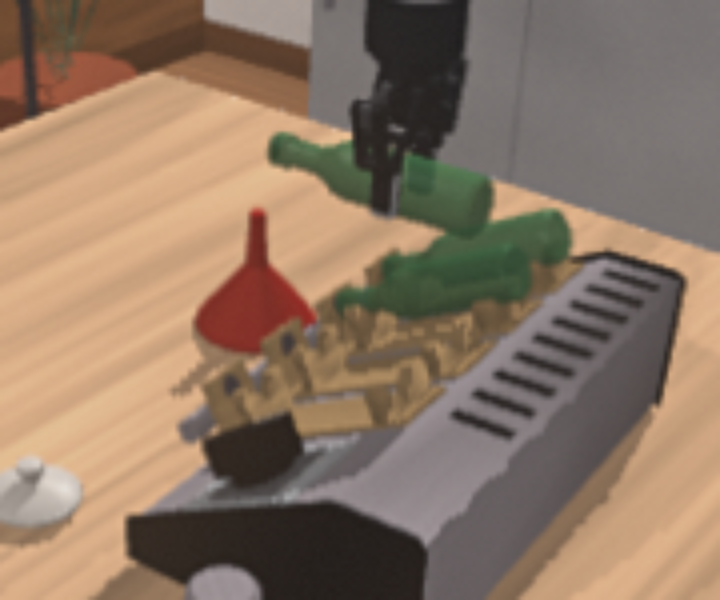

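The bottle hangs level over the left empty cradle (around (380,185)). I'll lower to just above contact and check its axis.

```bash
python3 -m jog '-0.2 0 3 0 255; -0.2 0 5.5 0 255; -0.2 0 7.5 0 255; -0.2 0 8.5 0 255; -0.2 0 8.5 0 255; -0.2 0 8.5 0 255'
python3 - <<'E'
from fit import *
from geo import *
for n in('scene',):
    b,d=capture(n); bottles(b,cloud(n,d),None)
    save('s7',cv2.resize(b[90:240,200:380],None,fx=4,fy=4))
c=cell(2)
Gs=c+f*-.0045+ez*.0739-ez*.0205; Ge=cp(2,.025,0,.042)-ez*.0205
print(state()['tcp_pos'],state()['force'],rel(Gs,-85.5),rel(Ge,-85.5))
E
```

```text
t: 8.55
tcp_pos: [0.5645, 0.1724, 0.1607]
ee_rot: [180.0, -0.0, -85.6]
force: [-0.2, 0.4, -1.5]
finger_gap: 0.576
px [311. 158.] n 196 axis [-0.    -0.943 -0.332] yaw 90.0 len 0.116 base [0.6022 0.2578 0.2088] mouth [0.6022 0.1481 0.1703] origin(from base) [0.6022 0.2012 0.1889] (from mouth) [0.6022 0.2689 0.2127] res 0.005
px [128. 278.] n 401 axis [-0.983  0.185  0.005] yaw -10.7 len 0.18 base [ 0.569  -0.4605  0.0549] mouth [ 0.392  -0.4272  0.0558] origin(from base) [ 0.51   -0.4494  0.0552] (from mouth) [ 0.5178 -0.4508  0.0552] res 0.0007
[0.56499865 0.1730918  0.16169574] [ 0.34844342  0.14204243 -1.34829913] (array([0.05, 0.13, 1.73]), np.float64(-0.1)) (array([ 0.05, -0.55,  4.24]), np.float64(-0.1))
```

View pics/s7.png

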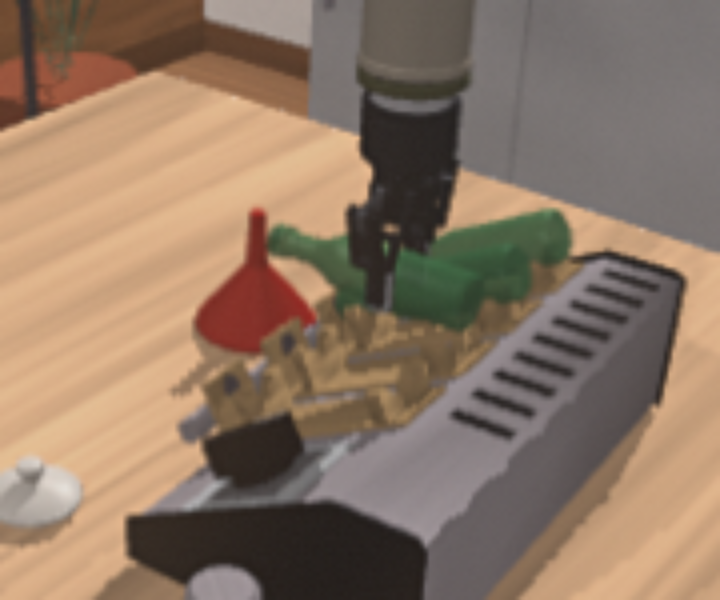

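The bottle is level just above the body notch, with its base at (470,290). I'll lower it with a light grip so that it pivots onto the slope.

```bash
python3 -m jog '0 0.1 0.6 0 255; 0 0.1 1.2 0 255; 0 0.1 1.7 0 255; 0 0.1 1.7 0 255' 20; python3 -m jog '0 -0.1 0.4 0 255; 0 -0.2 0.8 0 255; 0 -0.2 0.8 0 255'
python3 - <<'E'
from geo import *
b,d=capture('scene');save('s8',cv2.resize(b[90:240,200:380],None,fx=4,fy=4))
Ge=cp(2,.025,0,.042)-ez*.0205
print(state()['tcp_pos'],state()['force'],rel(Ge,-85.5))
E
```

```text
t: 8.93
tcp_pos: [0.5631, 0.1733, 0.1427]
ee_rot: [180.0, -0.0, -85.5]
force: [0.8, -1.9, 0.8]
finger_gap: 0.574
t: 9.18
tcp_pos: [0.5653, 0.1732, 0.1349]
ee_rot: [180.0, -0.0, -85.5]
force: [-1.6, -3.4, 3.1]
finger_gap: 0.575
[0.56535187 0.17319507 0.13525766] [-0.51838876 -3.31272596  1.78990757] (array([ 0.06, -0.52,  1.59]), np.float64(-0.0))
```

View pics/s8.png

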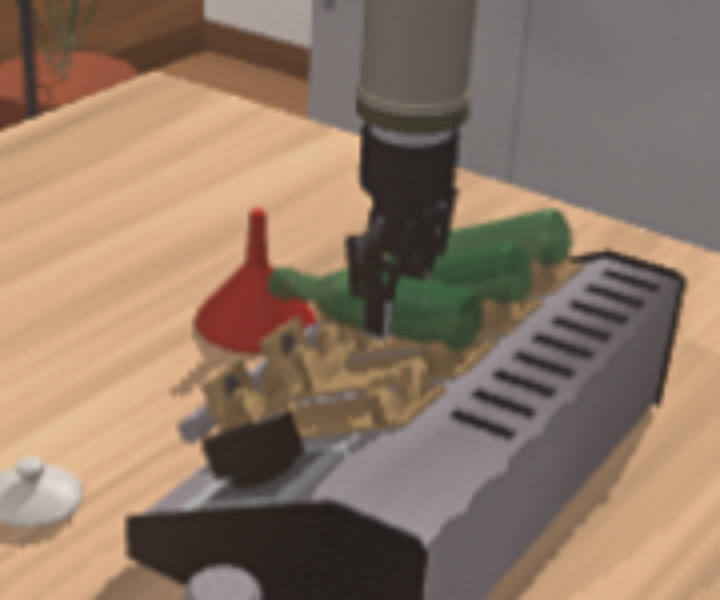

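The bottle is starting to pivot (neck at (285,280)). There's a slight side load, so I'll shift 1.5 mm right while lowering.

```bash
python3 -m jog '0.15 -0.1 0.3 0 255; 0.15 -0.3 0.7 0 255; 0.2 -0.4 1.1 0 255; 0.2 -0.4 1.1 0 255'
python3 - <<'E'
from geo import *
b,d=capture('scene');save('s9',cv2.resize(b[90:240,200:380],None,fx=4,fy=4))
Ge=cp(2,.025,0,.042)-ez*.0205
print(state()['tcp_pos'],state()['force'],rel(Ge,-85.5))
E
```

```text
t: 9.57
tcp_pos: [0.5686, 0.173, 0.1238]
ee_rot: [179.9, 0.0, -85.4]
force: [-4.4, 0.3, 3.1]
finger_gap: 0.577
[0.56867273 0.17302905 0.12409492] [-3.49276776 -0.40684209  1.15029819] (array([ 0.02, -0.19,  0.48]), np.float64(0.1))
```

View pics/s9.png

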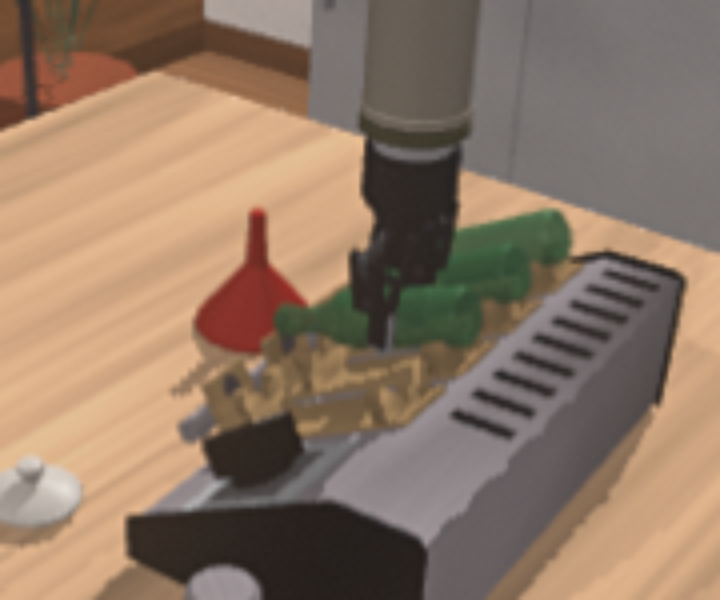

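The pivot works: the neck is now at (290,322), close over its plate. I'll finish lowering.

```bash
python3 -m jog '0 -0.1 0.25 0 255; 0 -0.2 0.5 0 255; 0 -0.2 0.5 0 255'
python3 - <<'E'
from geo import *
b,d=capture('scene');save('s10',cv2.resize(b[120:220,240:360],None,fx=6,fy=6))
Ge=cp(2,.025,0,.042)-ez*.0205
print(state()['tcp_pos'],state()['force'],rel(Ge,-85.5))
E
```

```text
t: 9.87
tcp_pos: [0.5705, 0.1731, 0.1192]
ee_rot: [179.9, 0.0, -85.4]
force: [-6.0, -0.6, 4.2]
finger_gap: 0.572
[0.57043986 0.17306828 0.11930208] [-5.15514001 -0.02706669  2.52135766] (array([ 0.01, -0.01, -0.  ]), np.float64(0.1))
```

View pics/s10.png

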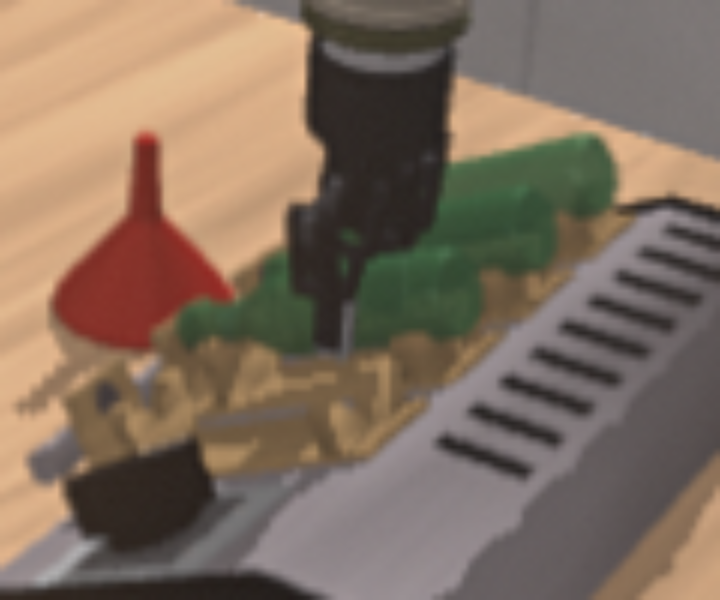

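The lip at (190,320) is close to the plate. I'll go down 3 mm more and watch the force.

```bash
python3 -m jog '0 0 0.3 0 255; 0 0 0.3 0 255';python3 -m jog '0 0 0.2 0 255; 0 0 0.2 0 255'
python3 - <<'E'
from geo import *
b,d=capture('scene');save('s11',cv2.resize(b[120:220,240:360],None,fx=6,fy=6))
print(state()['tcp_pos'],state()['force'])
E
```

```text
t: 10.08
tcp_pos: [0.5709, 0.1732, 0.1171]
ee_rot: [-180.0, 0.0, -85.4]
force: [-6.6, -0.4, 7.2]
finger_gap: 0.578
t: 10.25
tcp_pos: [0.571, 0.1733, 0.117]
ee_rot: [-179.9, 0.0, -85.4]
force: [-13.2, -3.5, 20.3]
finger_gap: 0.575
[0.57098936 0.17323341 0.11698045] [-13.01489795  -3.04425931  20.65620403]
```

View pics/s11.png

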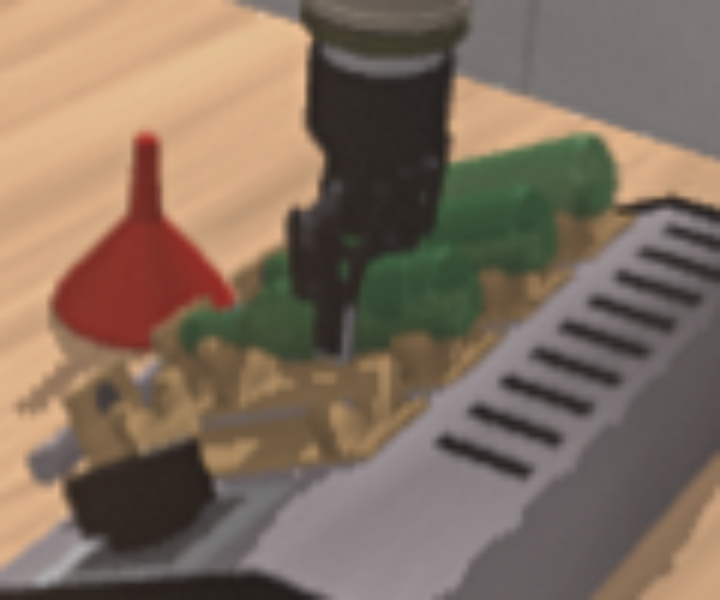

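The force jumped to 20 N at z = 0.117, so the bottle is seated. I'll relax, release and rise.

```bash
python3 -m jog '0 0 -0.3 0 255; 0 0 -0.3 0 90; 0 0 -0.3 0 60; 0 0 -0.3 0 60; 0 0 -0.3 0 60; 0 0 -2 0 60; 0 0 -5 0 60; 0 0 -9 0 60; 0 0 -13 0 60'
python3 - <<'E'
from geo import *
b,d=capture('scene');save('s12',cv2.resize(b[120:220,240:360],None,fx=6,fy=6))
print(state()['tcp_pos'],state()['force'])
E
```

```text
t: 11.05
tcp_pos: [0.5706, 0.172, 0.2447]
ee_rot: [179.9, -0.0, -85.5]
force: [1.3, 0.4, 0.6]
finger_gap: 0.765
[0.57374289 0.17355697 0.25473793] [0.98823872 0.30343663 7.59696768]
```

View pics/s12.png

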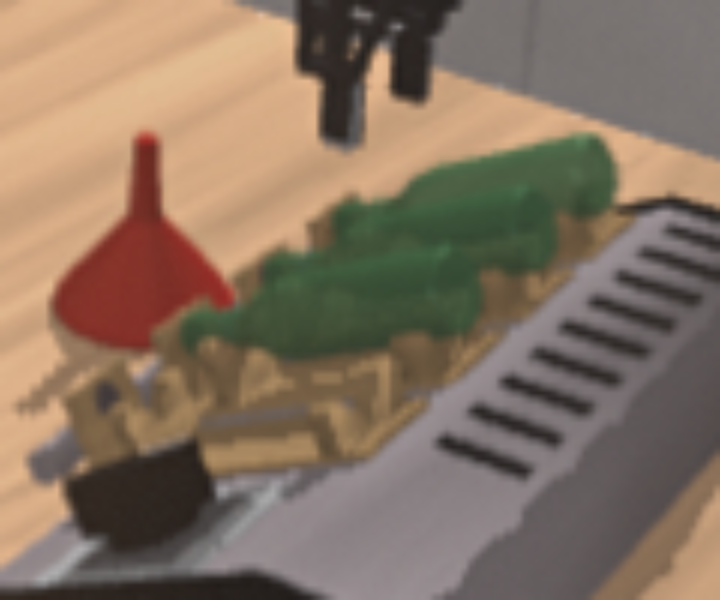

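The released bottle lies parallel to the drying ones, with its lip at (190,325). Next is the second bottle.

Run:
```python
from geo import *
print(rel([.5022,-.4481,.20],-100.7))
```

```text
(array([61.42, 12.08,  5.19]), np.float64(15.2))
```

```bash
python3 -m jog '3 0.5 0 0 0; 7 1 0 0 0; 11 2 0 0 0; 15 3 0 0 0; 19 4 0 0 0; 23 4.7 0 0 0; 27 5.5 0 0 0; 31 6.3 0 3 0; 35 7 0 6 0; 39 7.8 0 9 0; 43 8.5 0 12 0; 47 9.3 0 15.2 0; 51 10 0 15.2 0; 55 10.8 1.5 15.2 0; 59 11.5 3 15.2 0; 61.4 12.1 5 15.2 0; 61.4 12.1 5 15.2 0; 61.4 12.1 5 15.2 0'
python3 - <<'E'
from fit import *
from geo import *
print(rel([.5022,-.4481,.035],-100.7))
for n in('top','scene'):
    b,d=capture(n); bottles(b,cloud(n,d),None); save('s13'+n,b)
    if n=='top': z=cv2.resize(b[95:240,80:280],None,fx=4,fy=4,interpolation=cv2.INTER_CUBIC);save('s13z',z)
print(cp(2,-.1,0,.042),lx)
E
```

```text
t: 12.6
tcp_pos: [0.4967, -0.4511, 0.1911]
ee_rot: [179.8, 0.1, -100.9]
force: [0.3, 1.5, 0.3]
finger_gap: 0.999
(array([-0.38, -0.55, 15.61]), np.float64(-0.2))
px [173. 178.] n 645 axis [-0.883 -0.04  -0.467] yaw 2.6 len 0.184 base [0.6292 0.1774 0.1691] mouth [0.4666 0.1701 0.0831] origin(from base) [0.5762 0.175  0.141 ] (from mouth) [0.5796 0.1752 0.1429] res 0.0012
px [142. 179.] n 662 axis [-0.887 -0.071 -0.456] yaw 4.6 len 0.185 base [0.6259 0.2657 0.1702] mouth [0.4621 0.2526 0.086 ] origin(from base) [0.5727 0.2614 0.1428] (from mouth) [0.5757 0.2617 0.1444] res 0.0012
px [111. 182.] n 582 axis [-0.888 -0.065 -0.455] yaw 4.2 len 0.185 base [0.6176 0.3508 0.169 ] mouth [0.4529 0.3387 0.0846] origin(from base) [0.5643 0.3469 0.1417] (from mouth) [0.5665 0.347  0.1429] res 0.0012
px [383. 209.] n 535 axis [-0.983  0.185 -0.002] yaw -10.7 len 0.184 base [ 0.5662 -0.4585  0.0536] mouth [ 0.3855 -0.4244  0.0532] origin(from base) [ 0.5072 -0.4474  0.0535] (from mouth) [ 0.5113 -0.4481  0.0535] res 0.0013
px [128. 277.] n 378 axis [-0.983  0.186  0.007] yaw -10.7 len 0.179 base [ 0.5686 -0.4604  0.0548] mouth [ 0.3928 -0.4271  0.0561] origin(from base) [ 0.5097 -0.4492  0.0552] (from mouth) [ 0.5186 -0.4509  0.0552] res 0.0007
[0.46054001 0.16434016 0.08112782] [0.88022576 0.06927527 0.46947156]
```

View pics/s13z.png

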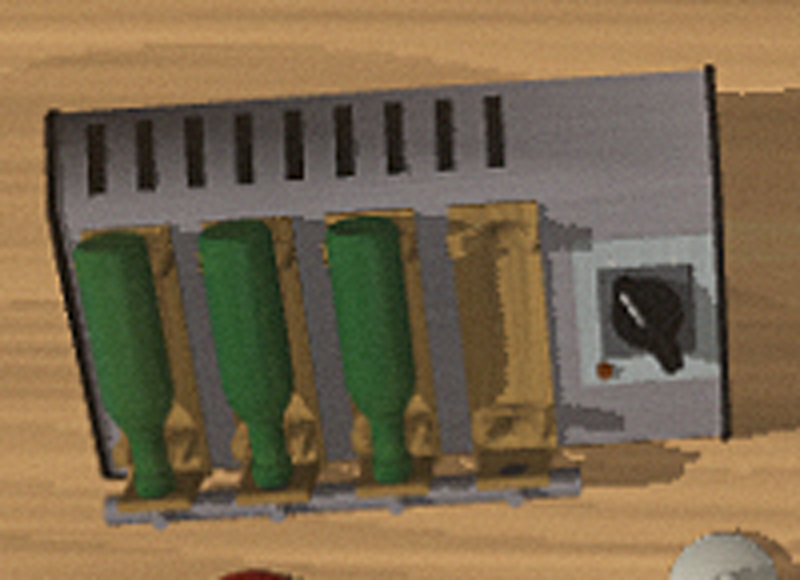

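View pics/s13scene.png

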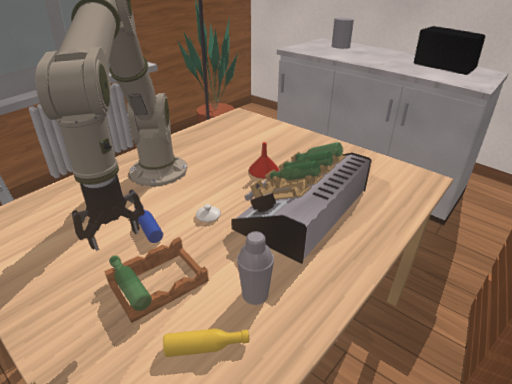

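The top crop shows the first bottle seated in line (neck at (387,470)), with its mouth about 8 mm from the nominal point and its yaw within 2–3°. The drying bottles haven't moved and the handle is off. Now I'll grip the second bottle.

```bash
python3 -m jog '-0.2 -0.3 3.5 -0.2 0; -0.4 -0.5 7 -0.2 0; -0.4 -0.5 10.5 -0.2 0; -0.4 -0.5 13.5 -0.2 0; -0.4 -0.5 15.6 -0.2 0; -0.4 -0.5 15.6 -0.2 0; -0.4 -0.5 15.6 -0.2 0'
python3 -m jog '0 0 0 0 255; 0 0 0 0 255; 0 0 0 0 255; 0 0 0 0 255; 0 0 0 0 255; 0 0 0 0 255; 0 0 0 0 255; 0 0 0 0 255; 0 0 0 0 255' 30
python3 -m jog '0 0 -1 0 255; 0 0 -2.5 0 255; 0 0 -4.5 0 255; 0 0 -6 0 255; 0 0 -6 0 255;0 0 -6 0 255; 0 0 -6 0 255'
python3 - <<'E'
from fit import *
s=state();print(s['tcp_pos'],s['ee_rot'])
for n in('scene',):
    b,d=capture(n); bottles(b,cloud(n,d),None)
    if n=='scene': save('s14',cv2.resize(b[180:330,70:250],None,fx=4,fy=4))
E
```

```text
t: 13.28
tcp_pos: [0.5055, -0.4446, 0.0386]
ee_rot: [180.0, 0.1, -100.4]
force: [0.5, -0.1, 0.5]
finger_gap: 1.001
t: 14.03
tcp_pos: [0.5058, -0.4483, 0.0413]
ee_rot: [-179.7, -0.2, -100.5]
force: [-0.6, -1.6, 6.1]
finger_gap: 0.574
t: 14.62
tcp_pos: [0.5042, -0.4458, 0.0975]
ee_rot: [179.9, 0.0, -100.5]
force: [-0.2, 0.1, -1.6]
finger_gap: 0.575
[ 0.50417554 -0.44579212  0.09752802] [ 1.79938070e+02  4.25791448e-02 -1.00478587e+02]
px [129. 270.] n 394 axis [-0.983  0.186  0.006] yaw -10.7 len 0.097 base [ 0.5679 -0.4577  0.1115] mouth [ 0.4724 -0.4397  0.1121] origin(from base) [ 0.509  -0.4466  0.1119] (from mouth) [ 0.5982 -0.4634  0.1113] res 0.0007
```

View pics/s14.png

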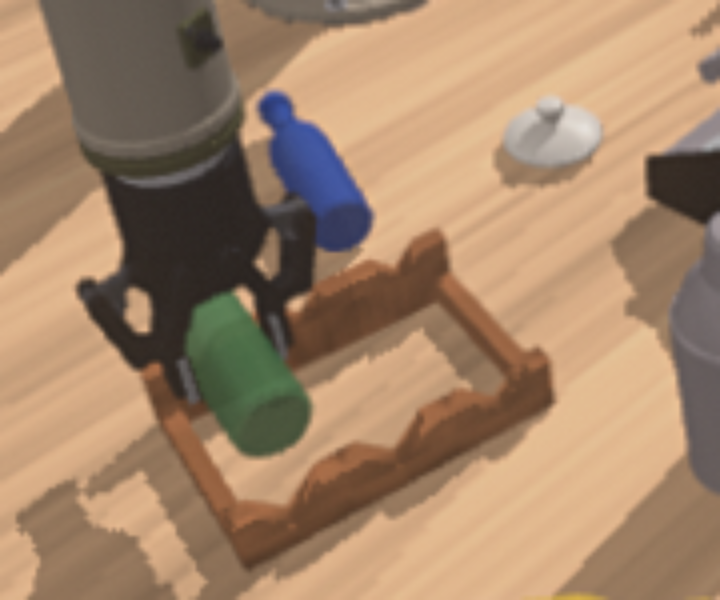

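The second bottle is lifted level (base at (275,420)) and the rack is empty. I'll carry it to the right-hand cradle.

Run:
```python
from geo import *
c=cell(3)
Gs=c+f*-.002+ez*.0739-ez*.0142
print('above',rel(Gs+ez*.10,-85.5))
```

```text
above (array([-53.64,   2.93, -15.3 ]), np.float64(-15.0))
```

```bash
python3 -m jog '0 0 -4 0 255; 0 0 -8 0 255; -1 0 -12 0 255; -4 0 -15.3 0 255; -8 0.4 -15.3 0 255; -12 0.7 -15.3 0 255; -16 1 -15.3 0 255; -20 1.2 -15.3 -3 255; -24 1.4 -15.3 -6 255; -28 1.6 -15.3 -9 255; -32 1.8 -15.3 -12 255; -36 2 -15.3 -15 255; -40 2.3 -15.3 -15 255; -44 2.5 -15.3 -15 255; -47.5 2.7 -15.3 -15 255; -50.5 2.9 -15.3 -15 255; -52.5 2.9 -15.3 -15 255; -53.6 2.9 -15.3 -15 255; -53.6 2.9 -15.3 -15 255; -53.6 2.9 -15.3 -15 255'
python3 - <<'E'
from geo import *
c=cell(3)
Gs=c+f*-.002+ez*.0739-ez*.0142
print('hover',rel(Gs+ez*.012,-85.5))
E
```

```text
t: 16.33
tcp_pos: [0.5735, 0.0851, 0.2505]
ee_rot: [179.9, -0.0, -85.5]
force: [0.2, -1.1, -1.8]
finger_gap: 0.575
hover (array([-0.19,  0.02,  8.78]), np.float64(0.0))
```

```bash
python3 -m jog '-0.1 0 3 0 255; -0.1 0 6 0 255; -0.1 0 8 0 255; -0.1 0 8.8 0 255; -0.1 0 8.8 0 255; -0.1 0 8.8 0 255'
python3 - <<'E'
from fit import *
from geo import *
for n in('scene',):
    b,d=capture(n); bottles(b,cloud(n,d),None)
    save('s15',cv2.resize(b[90:240,200:380],None,fx=4,fy=4))
c=cell(3)
Gs=c+f*-.002+ez*(.0739-.0142); Ge=cp(3,.0275,0,.042)-ez*.0142
print(state()['tcp_pos'],state()['force'],rel(Gs,-85.5),rel(Ge,-85.5))
E
```

```text
t: 16.83
tcp_pos: [0.574, 0.0855, 0.164]
ee_rot: [-180.0, -0.0, -85.6]
force: [-0.7, -0.3, -0.5]
finger_gap: 0.574
px [305. 162.] n 292 axis [-0.19   0.96  -0.203] yaw -78.8 len 0.205 base [0.6127 0.0744 0.2182] mouth [0.5736 0.2716 0.1764] origin(from base) [0.6013 0.132  0.206 ] (from mouth) [0.598  0.1486 0.2025] res 0.0064
[0.57453348 0.08614511 0.16488758] [ 0.78319508  0.13264279 -0.98509591] (array([-0.09,  0.15,  1.42]), np.float64(-0.1)) (array([-0.09, -0.5 ,  3.81]), np.float64(-0.1))
```

View pics/s15.png

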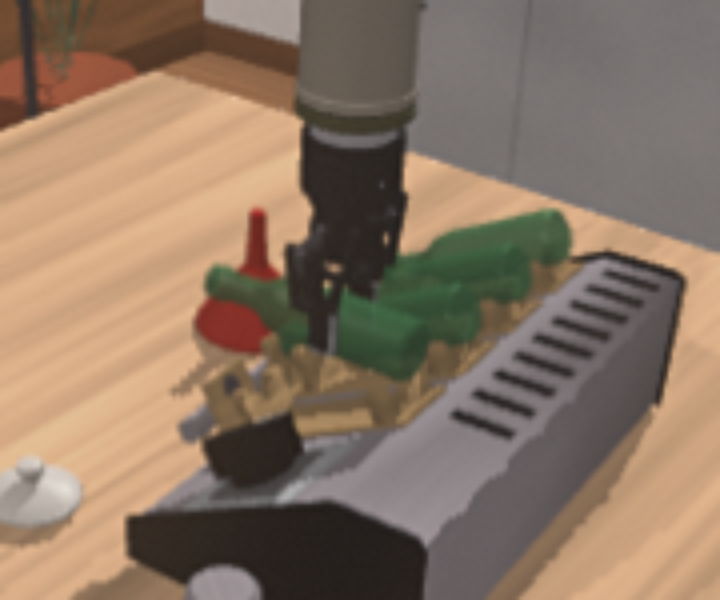

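The bottle is level over the last cradle, with its neck at (220,280) and base at (400,345). I'll do the same lowering and pivot.

```bash
python3 -m jog '-0.1 0.1 0.7 0 255; -0.1 0.1 1.4 0 255; -0.1 0.1 1.4 0 255; -0.1 0 1.8 0 255; -0.1 -0.1 2.2 0 255; -0.1 -0.1 2.2 0 255' 20
python3 - <<'E'
from geo import *
Ge=cp(3,.0275,0,.042)-ez*.0142
print(state()['tcp_pos'],state()['force'],rel(Ge,-85.5))
E
python3 -m jog '0 -0.1 0.4 0 255; 0 -0.2 0.7 0 255; 0 -0.3 1.0 0 255; 0 -0.3 1 0 255'
python3 - <<'E'
from geo import *
b,d=capture('scene');save('s16',cv2.resize(b[120:220,240:360],None,fx=6,fy=6))
Ge=cp(3,.0275,0,.042)-ez*.0142
print(state()['tcp_pos'],state()['force'],rel(Ge,-85.5))
E
```

```text
t: 17.38
tcp_pos: [0.5746, 0.0876, 0.1411]
ee_rot: [180.0, -0.0, -85.5]
force: [-2.4, -2.9, 2.4]
finger_gap: 0.575
[0.5746195  0.08756386 0.14106026] [-2.37318372 -2.89971535  2.40483433] (array([ 0.05, -0.49,  1.43]), np.float64(-0.0))
t: 17.72
tcp_pos: [0.5767, 0.0876, 0.1307]
ee_rot: [179.9, -0.0, -85.5]
force: [-5.8, -3.9, 2.0]
finger_gap: 0.571
[0.57669342 0.08765187 0.13085674] [-4.7942539  -2.97185107  1.67129808] (array([ 0.04, -0.28,  0.41]), np.float64(-0.0))
```

View pics/s16.png

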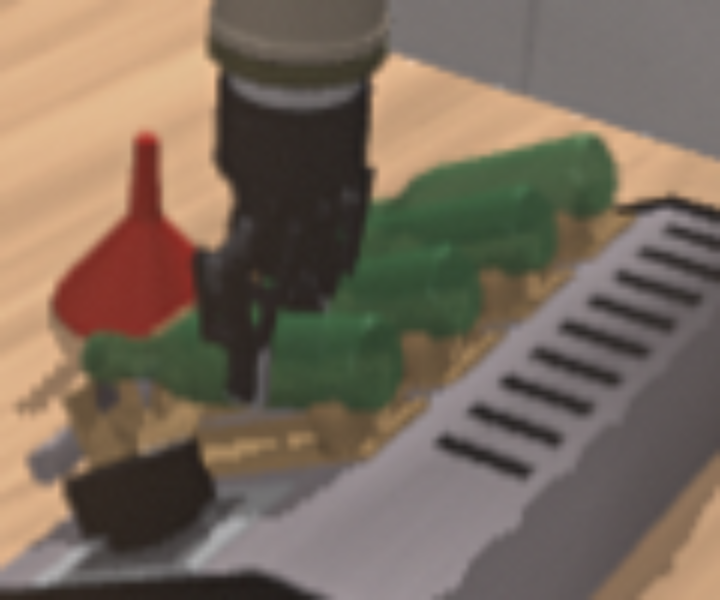

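The bottle is half pivoted, with its neck at (110,355). I'll continue with a 1.5 mm shift right.

```bash
python3 -m jog '0.1 -0.1 0.2 0 255; 0.15 -0.25 0.45 0 255; 0.15 -0.25 0.45 0 255'
python3 -m jog '0 -0.1 0.3 0 255; 0 -0.1 0.3 0 255'
python3 - <<'E'
from geo import *
b,d=capture('scene');save('s17',cv2.resize(b[120:220,240:360],None,fx=6,fy=6))
Ge=cp(3,.0275,0,.042)-ez*.0142
print(state()['tcp_pos'],state()['force'],rel(Ge,-85.5))
E
```

```text
t: 18.02
tcp_pos: [0.5789, 0.0875, 0.1263]
ee_rot: [179.8, 0.0, -85.4]
force: [-7.0, -0.6, 4.0]
finger_gap: 0.573
t: 18.18
tcp_pos: [0.5799, 0.0877, 0.1239]
ee_rot: [179.9, 0.0, -85.5]
force: [-8.3, -1.0, 5.0]
finger_gap: 0.572
[0.57985561 0.08765924 0.12389907] [-7.88835491 -1.34747891  5.50000133] (array([ 0.02,  0.04, -0.29]), np.float64(0.1))
```

View pics/s17.png

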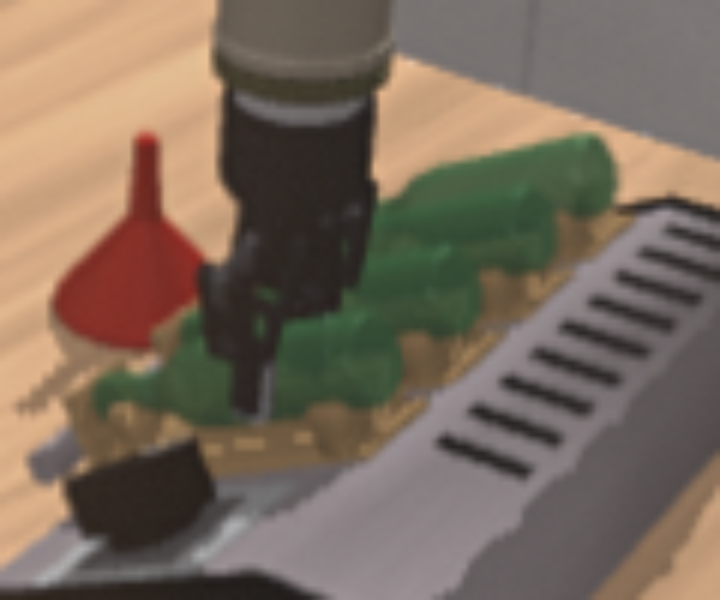

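```bash
python3 -m jog '0 0 0.2 0 255; 0 0 0.2 0 255'
python3 -m jog '0 0 0.2 0 255; 0 0 0.2 0 255'
python3 - <<'E'
from geo import *
b,d=capture('scene');save('s18',cv2.resize(b[120:220,240:360],None,fx=6,fy=6))
print(state()['tcp_pos'],state()['force'])
E
```

```text
t: 18.4
tcp_pos: [0.5799, 0.0877, 0.1237]
ee_rot: [179.9, -0.0, -85.5]
force: [-14.7, -3.8, 19.1]
finger_gap: 0.579
t: 18.57
tcp_pos: [0.5805, 0.0877, 0.1232]
ee_rot: [-180.0, -0.0, -85.5]
force: [-18.0, -3.7, 28.2]
finger_gap: 0.578
[0.58043993 0.08768587 0.12321031] [-19.22415902  -3.19502888  28.07152328]
```

View pics/s18.png

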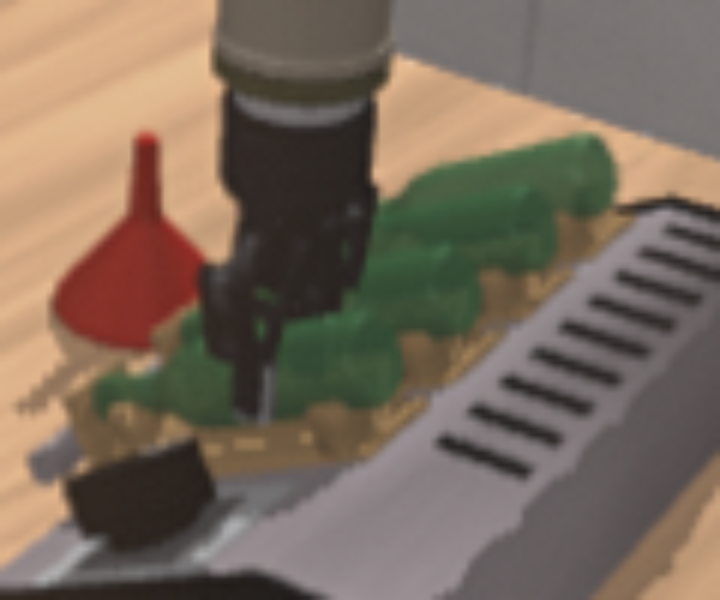

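It's seated (28 N), with the lip at (110,390) by the plate. I'll release, rise and move aside to look.

```bash
python3 -m jog '0 0.1 -0.4 0 255; 0 0.1 -0.4 0 90; 0 0.1 -0.4 0 60; 0 0.1 -0.4 0 60; 0 0.1 -0.4 0 60; 0 0.1 -2 0 60; 0 0.1 -5 0 60; 0 0 -9 0 60; 3 0 -11 0 60; 7 0 -11 0 120; 11 0 -11 0 255; 15 0 -11 0 255; 19 0 -11 0 255; 23 0 -11 0 255; 27 0 -11 0 255; 27 0 -11 0 255; 27 0 -11 0 255'
python3 - <<'E'
from fit import *
from geo import *
for n in('top','scene'):
    b,d=capture(n); c=cloud(n,d); np.savez(n+'2',p=b,d=d,c=c); bottles(b,c,None)
    save('s19'+n,cv2.resize(b[95:240,80:280] if n=='top' else b[120:240,220:380],None,fx=4,fy=4,interpolation=cv2.INTER_CUBIC))
print(state()['tcp_pos'],cp(3,-.1,0,.042),cp(2,-.1,0,.042))
E
```

```text
t: 20.03
tcp_pos: [0.6016, -0.186, 0.2286]
ee_rot: [179.9, -0.0, -85.8]
force: [0.9, 1.5, 0.1]
finger_gap: -0.002
px [173. 178.] n 647 axis [-0.882 -0.047 -0.468] yaw 3.1 len 0.185 base [0.6293 0.1778 0.1692] mouth [0.466  0.1691 0.0826] origin(from base) [0.5764 0.175  0.1411] (from mouth) [0.579  0.1751 0.1425] res 0.0013
px [204. 176.] n 651 axis [-0.881 -0.078 -0.466] yaw 5.1 len 0.185 base [0.6347 0.0949 0.1687] mouth [0.472  0.0804 0.0827] origin(from base) [0.5818 0.0902 0.1408] (from mouth) [0.5848 0.0904 0.1424] res 0.0011
px [142. 179.] n 668 axis [-0.886 -0.076 -0.458] yaw 4.9 len 0.187 base [0.626  0.266  0.1704] mouth [0.4603 0.2519 0.0848] origin(from base) [0.5729 0.2615 0.143 ] (from mouth) [0.5737 0.2616 0.1434] res 0.0011
px [111. 182.] n 569 axis [-0.89  -0.065 -0.451] yaw 4.2 len 0.185 base [0.6175 0.3506 0.1685] mouth [0.4526 0.3385 0.085 ] origin(from base) [0.5641 0.3467 0.1415] (from mouth) [0.5666 0.3469 0.1427] res 0.001
px [292. 170.] n 334 axis [-0.812 -0.345 -0.472] yaw 23.0 len 0.188 base [0.6434 0.1532 0.2019] mouth [0.4905 0.0883 0.1131] origin(from base) [0.5947 0.1325 0.1736] (from mouth) [0.5944 0.1324 0.1735] res 0.023
[ 0.60245342 -0.18100527  0.22928439] [0.46728749 0.07860527 0.08112782] [0.46054001 0.16434016 0.08112782]
```

View pics/s19top.png

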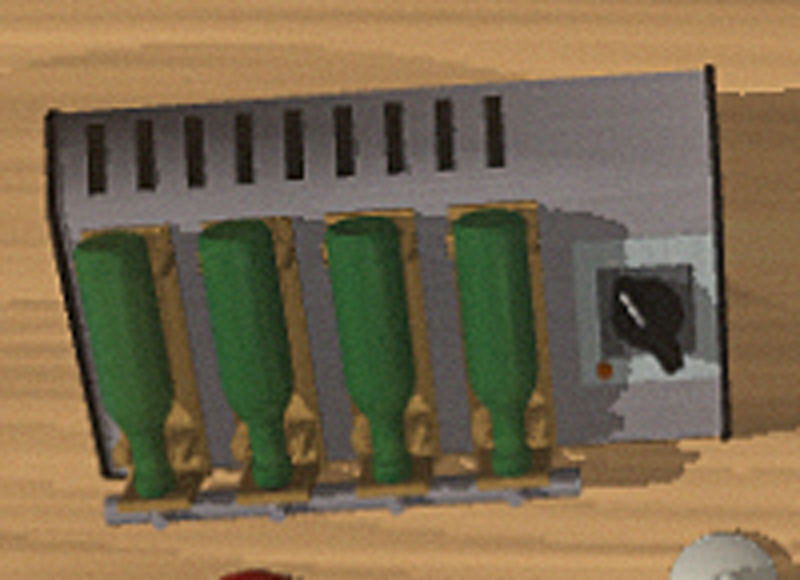

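View pics/s19scene.png

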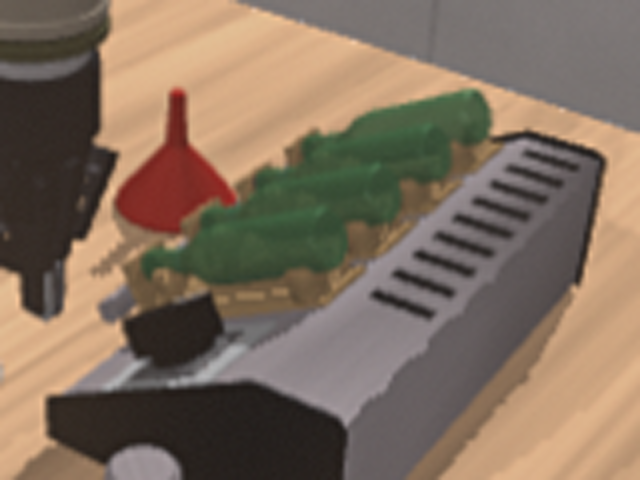

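Both bottles lie seated, mouths 5–6 mm from the plates. In the top crop the necks are at (510,460) and (388,470), the drying bottles are unmoved and the handle is off. Now I'll turn it on by pushing the tail end leftwards.

Run:
```python
from geo import *
o=sw(0,0,0); st=o-f*.038-ly*.052
print(st,rel(st+ez*.075,-85.5),rel(st+ez*.006,-85.5))
```

```text
[ 0.54924539 -0.0704238   0.09099117] (array([-11.44,   4.42,   6.35]), np.float64(0.1)) (array([-11.43,   4.42,  13.25]), np.float64(0.1))
```

```bash
python3 -m jog '-3 1.5 2 0 255; -7 3 4 0 255; -10 4.4 6 0 255; -11.3 4.4 7 0 255; -11.3 4.4 7 0 255; -11.3 4.4 7 0 255'
python3 - <<'E'
from geo import *
o=sw(0,0,0); st=o-f*.038-ly*.052
print(rel(st+ez*.006,-85.5))
b,d=capture('scene');save('s20',cv2.resize(b[120:240,220:380],None,fx=4,fy=4,interpolation=cv2.INTER_CUBIC))
E
```

```text
t: 20.63
tcp_pos: [0.5492, -0.0698, 0.1597]
ee_rot: [180.0, 0.0, -85.2]
force: [0.2, -0.4, -0.6]
finger_gap: -0.005
(array([ 0.06, -0.01,  6.27]), np.float64(0.3))
```

View pics/s20.png

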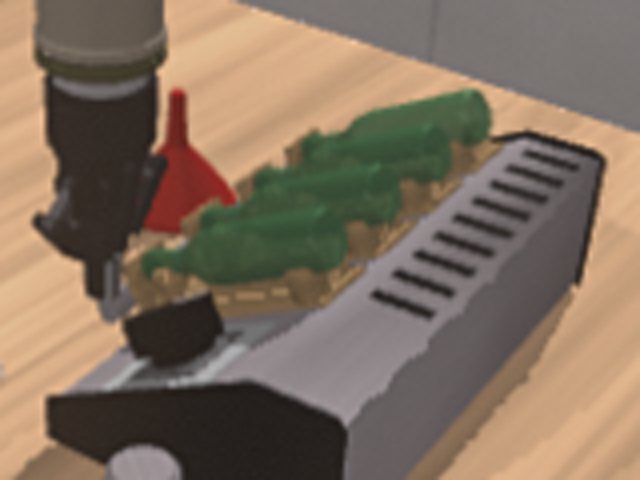

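The fingers hang at (110,305), in front and to the right of the handle at (175,330). I'll descend and push.

```bash
python3 -m jog '0 0 2 0 255; 0 0 4 0 255; 0 0 6.2 0 255; 0 0 6.2 0 255; -0.7 0 6.2 0 255; -1.4 0 6.2 0 255; -1.4 0 6.2 0 255'
python3 -c "
from h import *
s=state();print(s['tcp_pos'],s['force']);p,d=capture('scene');save('s21',cv2.resize(p[120:240,220:380],None,fx=4,fy=4))"
```

```text
t: 21.27
tcp_pos: [0.5498, -0.0566, 0.0998]
ee_rot: [-179.8, 0.0, -85.4]
force: [0.4, 0.4, 0.8]
finger_gap: 0.001
[ 0.54979251 -0.05655925  0.09979849] [0.37782057 0.36451461 0.82198073]
```

View pics/s21.png

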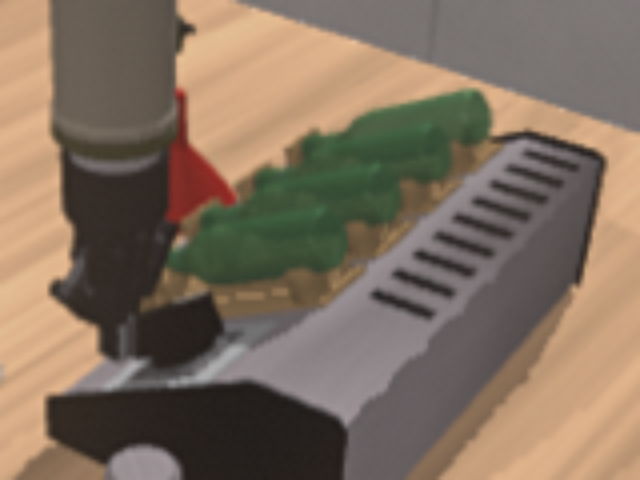

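The fingers are beside the tail at (120,345). Pushing left.

```bash
python3 -m jog '-0.5 0 0 0 255; -1 0 0 0 255; -1.5 0 0 0 255; -2 0 0 0 255; -2.4 0 0 0 255; -2.8 0 0 0 255; -2.8 0 0 0 255'
python3 -c "
from h import *
s=state();print(s['tcp_pos'],s['force']);p,d=capture('scene');save('s22',cv2.resize(p[120:240,220:380],None,fx=4,fy=4))"
```

```text
t: 21.9
tcp_pos: [0.5458, -0.0319, 0.0979]
ee_rot: [180.0, -0.1, -85.5]
force: [-2.4, -4.2, -2.0]
finger_gap: 0.002
[ 0.54578366 -0.03188903  0.09794995] [-2.39792545 -4.15009202 -2.00630775]
```

View pics/s22.png

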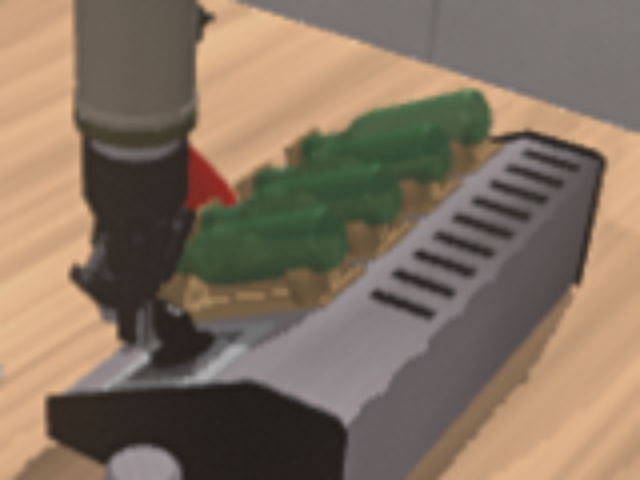

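The handle has swung to about mid-travel with 4 N still on it. I'll push further.

```bash
python3 -m jog '-0.3 0 0 0 255; -0.6 0 0 0 255; -0.9 0 0 0 255; -0.9 0 0 0 255'
python3 -m jog '1 0.3 0 0 255; 2 0.5 -2 0 255; 4 0 -6 0 255; 7 0 -9 0 255; 11 0 -10 0 255; 15 0 -10 0 255; 19 0 -10 0 255; 19 0 -10 0 255; 19 0 -10 0 255'
python3 - <<'E'
from fit import *
for n in('top','scene'):
    b,d=capture(n); c=cloud(n,d)
    if n=='top':bottles(b,c,None)
    save('s23'+n,cv2.resize(b[95:240,80:280] if n=='top' else b[120:240,220:380],None,fx=4,fy=4,interpolation=cv2.INTER_CUBIC))
s=state();print(s['tcp_pos'],s['force'])
E
```

```text
t: 22.28
tcp_pos: [0.5456, -0.0305, 0.098]
ee_rot: [180.0, -0.5, -85.9]
force: [-0.6, -22.8, -1.9]
finger_gap: -0.003
t: 23.03
tcp_pos: [0.5601, -0.2146, 0.1979]
ee_rot: [-180.0, -0.0, -85.8]
force: [0.3, 0.7, -0.4]
finger_gap: 0.001
px [204. 176.] n 646 axis [-0.886 -0.072 -0.458] yaw 4.6 len 0.185 base [0.6352 0.0946 0.1685] mouth [0.4711 0.0813 0.0837] origin(from base) [0.582  0.0903 0.141 ] (from mouth) [0.5845 0.0905 0.1423] res 0.0012
px [173. 178.] n 650 axis [-0.881 -0.051 -0.47 ] yaw 3.3 len 0.186 base [0.6292 0.178  0.1694] mouth [0.4657 0.1686 0.0821] origin(from base) [0.5764 0.175  0.1412] (from mouth) [0.5784 0.1751 0.1423] res 0.0013
px [142. 179.] n 661 axis [-0.887 -0.075 -0.456] yaw 4.8 len 0.186 base [0.6259 0.2659 0.1703] mouth [0.4612 0.252  0.0855] origin(from base) [0.5727 0.2614 0.1429] (from mouth) [0.5747 0.2616 0.1439] res 0.0011
px [111. 182.] n 566 axis [-0.89  -0.074 -0.45 ] yaw 4.8 len 0.186 base [0.6173 0.3512 0.1685] mouth [0.4519 0.3374 0.0849] origin(from base) [0.5639 0.3467 0.1416] (from mouth) [0.5658 0.3469 0.1425] res 0.0013
[ 0.56097425 -0.20997396  0.19799074] [ 0.83703024  0.92703039 -0.10580479]
```

View pics/s23top.png

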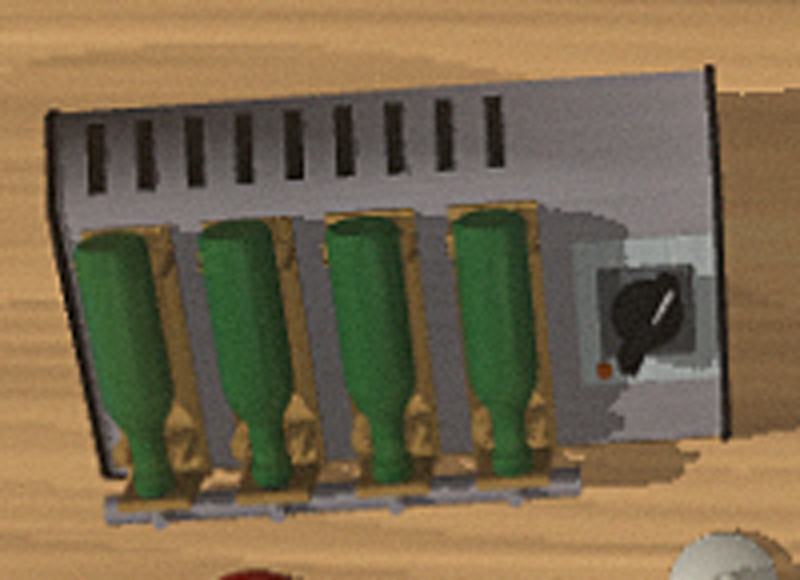

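View pics/s23scene.png

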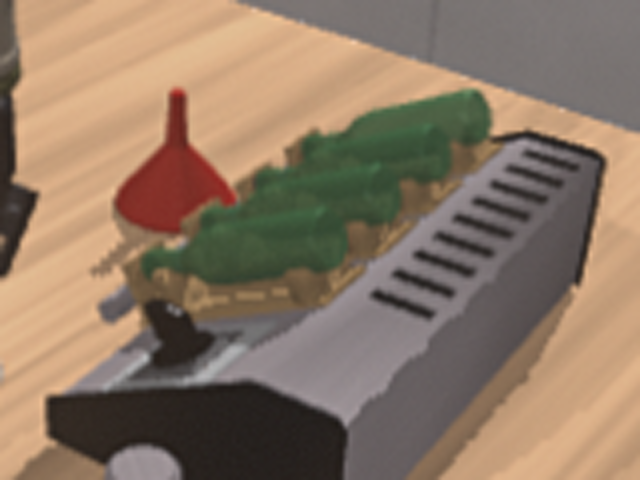

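The handle is back at one o'clock (white line at (665,305)). All four bottles are in place, and the gripper is clear of everything at z = 0.198.

```bash
python3 -m jog '0 0 -2 0 255; 0 0 -2 0 255; 0 0 -2 0 255; 0 0 -2 0 255'; python3 -c "
from workcell import *
print(sign_off())"
```

```text
t: 23.47
tcp_pos: [0.5609, -0.2097, 0.2178]
ee_rot: [-180.0, 0.0, -85.3]
force: [-0.4, 0.5, -0.9]
finger_gap: -0.001
the job is handed in; nothing more can be done
None
```

I turned the dryer off, laid both rack bottles in the two empty cradles, turned the dryer back on and handed the job in at t = 23.5 s. The hand-in reports no verdict, so the results below come from my own measurements.

- **Moves:** I pushed the handle to off with the shut fingers. Each bottle was carried level, pivoted in a light grip onto the slope until the force jumped (20 N and 28 N), then released. Pushing the handle's tail end turned it back on.
- **New bottles:** both mouths measured about 5–7 mm from the seated place. Their axes were within about 2° of the cradles'.
- **Drying bottles:** they measured within about 1 mm of where they started.
- **Handle:** the pointer is at one o'clock, as at the start.
- **Clearances:** the gripper was clear of everything at hand-in. I did not measure the shaker, funnel and teapot lid again, but they looked unmoved wherever the later pictures showed them.

Two checks were weaker:
- **Cameras:** they disagreed by 4–5 mm sideways at the dryer, so I used the average, and both bottles needed a 1–2 mm sideways correction while lowering.
- **Handle stop:** the last push on the handle met its stop at about 23 N.

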